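# Set the ratchet and clamp the bench pin

## Robot

A 6-joint arm with a two-finger parallel gripper is mounted at the origin on a cart in front of the work surface, level with it; the furniture and walls round the work are solid. World frame = base frame: x ahead of the robot, y to its left, z up, the work surface at z = 0. Lengths are in m, angles in rad, forces in N, time in s.
With the tool pointing down it reaches from about 0.225 to 0.875 m from the base axis. Payload 3.4 kg.
Tool frame: the origin (TCP) lies at the very end of the fingers, on their centre line; the grasp point (between the pads) lies 19 mm behind it; z points along the fingers, y is the direction in which the jaws open and shut (so a half turn about z gives the same grasp; the last joint's range is limited). The gripper opens to 85 mm and grips with 20 to 120 N. Pads are 22 mm wide; open, the fingers measure 114 mm over their backs; the gripper's body (76 mm by 85 mm) begins 54 mm behind the grasp point. The pads swing forward as they close: fully open they stand 13 mm farther back than shut.
Start: joints at [-1.334, 0.276, 1.505, -0, 1.361, -0.121], TCP at [0.201, -0.539, 0.231] pointing down, gripper open.
Joint ranges: [-2.89, 2.89], [-0.75, 2.08], [0.22, 2.7], [-1.18, 4.32], [0.11, 2.71], [-2.7, 2.7]. Speed limits (rad/s): [2.57, 2.57, 3.14, 3.14, 3.14, 3.14].

## Interface

Orientations are given as a unit quaternion [w, x, y, z].
In Python, from rig import telemetry, cams, sign_off, spotter gives the robot as it stands.
- The arm moves only by the tool servo_tool, never from a script. Its argument "steps" is a list of rows, each a list of 6 numbers: the shift along the tool's x, y, z in mm, then the turn, a rotation vector about the tool's x, y, z in degrees. In form: [[x, y, z, ax, ay, az], ...]. A call has 1 to 8 rows; each row is the pose to reach, as a shift and turn from the pose commanded when the call began, along the tool's axes at that moment; what a row does not reach only later rows make up. A row lasts 1/10 s, in which the tool goes at most 50 mm and 8.59 degrees, less where a joint would pass 70% of its speed; a pose out of reach is approached as far as the arm can. A call with a gripper value outside its range is refused whole. "hand" is the closure in counts, from 0 (fully open) to 255 (shut), set as the call begins (left out, the last holds). The fingers move at their own pace and stop on an object; "grip_force" is the grip in N (left out, the last holds). Time passes only in rows, so rows that repeat a pose let the fingers close. It gives the time, the measured TCP pose, the force and the opening at its end, in the units of the state.
- telemetry.get_state(): the state, without advancing time (a new reading comes with each control period).
- cams.get_image(name): name is "scene" or "top" or "wrist"; returns (picture, depth): 384x512x3 uint8, red, green, blue; 384x512 float32, m along the optical axis (not along the pixel's ray), 0 where there is no reading.
- cams.camera_model(name): a dict with "camera_matrix" (3x3 intrinsics, pixels), "origin" and "rotation" of the camera in the world; the wrist camera has in their place "tool_from_camera" (4x4, takes a point from camera to tool coordinates, whose origin is the TCP and whose axes are the flange's). Camera axes: x right, y up, looking along -z (the intrinsics and any distortion apply to the point x, -y, -z); pixel columns grow to the right and rows downward; lengths in m; the calibration is good to about 2 mm. The wrist camera is an equidistant fisheye: a pixel r from the principal point sees the ray r / f radians off the axis. A picture is of the moment at which its call begins: read the wrist's pose just before it. camera_model takes no time and is no camera call.
- sign_off(): hands the job in, once; it reports no verdict.
Trained networks look in the newest picture that a camera, given by its name, has taken for a name from the list of things; names that differ only in an ending like _2 or _b are one class to them, and where a whole thing is asked for, a point or a joint stands for the part that bears it (a point fixed in the world has none). Each returns a list of dicts, best first, with "conf" (0 to 1); they miss things now and then, are a little off and sometimes report something else, mostly with a low value. They report only what shows in the picture. A call takes as long as a camera call. They do not tell look-alikes from the thing itself.
- spotter.outline_of(query, camera): "region" (384x512 bool, what is visible of it) and "rect" ([left, top, width, height] in pixels, round what is visible of it).
The state is a dict: "clock": time; "qpos": joint angles; "qd": joint speeds; "effort": joint torques, N m; "position": TCP position; "ee_rot": TCP orientation; "contact_force": force on the tool from outside, world axes, zero at the start; "moment": the same for the moment, N m; "width": finger opening in m.
Only numpy, scipy, OpenCV 4.12 (cv2) and the standard library are available. Lean on these libraries where they do the work, as an engineer would, in place of code of your own. Each camera call takes 0.05 s, during which the arm holds its last target.

## Task

The maple bench pin lies loose between the jaws of the small bench clamp, and the clamp's ratchet is set the wrong way. Flip the ratchet's direction lever fully over to its closing side, then work the ratchet handle back and forth until the jaws hold the bench pin firmly, stopping gently as soon as the pull clearly stiffens so that the wood is not crushed. Leave the lever set that way and the things around the clamp where they are.

Things in the scene. Friction and masses are not known exactly. Their poses are not given: they have to be found in the camera images.
- clamp: Low bench clamp bolted to the desk: 86 x 262 x 10 mm base plate, 60 x 58 mm grey gearbox to 32 mm, on it the round steel ratchet head, 58 mm across, to 57 mm. Origin on the desk under the vertical ratchet axis (centre of the head). +y points along the plate to the jaws, 70 mm wide, 38 mm high; the fixed backstop's face lies at y = 155 to 165 mm, set differently each time.
- handle (a joint): Handle angle about the ratchet axis, rad, -0.6 to +0.6 (stops), growing clockwise from above. At 0 the arm points along the clamp's -y, away from the jaws. Lever on its closing side: clockwise strokes drive the jaw shut, counter-clockwise ones click back freely (teeth every 0.52 rad: up to that much idle travel per closing stroke). Lever on the other side: the reverse. Stays where left.
- knob (a point): Top centre of the upright black knob on the handle's end: 17 mm across, from 52 to 90 mm above the desk, 100 mm from the axis; push or straddle it. At the knob the return stroke takes 1.2 N, closing 3 to 4 N while the jaw runs free, 7 to 8 N when the bench pin is firmly held (about 30 N on the wood); over 12 N crushes the wood. Once the jaws bite it is stiff: 1 mm at the knob adds some 30 N on the wood.
- lever (a joint): Angle of the direction lever relative to the handle, rad, -0.45 to +0.45 (stops), growing clockwise from above, about the same axis. -0.45: opening side (it starts near there); +0.45: closing side. It stays where left. It takes about 1.3 N at its post; over about 3.5 N against its stop pushes the handle along.
- lever_tip (a point): Top centre of the direction lever's upright steel post: 9.6 mm across, from 62 mm (top of the flat lever) to 75.5 mm above the desk, 34 mm from the ratchet axis. At lever value 0 the post is straight across the axis from the handle's knob.
- pin_block: The bench pin: square maple block with saw marks, 82 x 98 x 13 mm, lying flat on the clamp's base plate between the jaws, its 82 mm side across the jaws. Origin at the centre of its underside (10 mm above the desk).
- jar: Amber jar with white cap, 42 mm across, 72 mm tall, a bystander standing past the backstop; origin at the centre of its foot.
- tweezers: Steel tweezers 115 mm long, a bystander lying on the robot's side of the clamp; origin at the centre of the underside.
- stone: Pale oval stone 29 x 38 x 16 mm, a bystander lying on the robot's side of the clamp; origin at the centre of the underside.
- jaw: Moving jaw, a 70 mm wide, 28 mm high grey block on a toothed bar. Origin at the foot of its gripping face, 10 mm above the desk, at y = 62 mm in the clamp's frame at the start. It slides along the clamp's +y to close, 12 mm a radian of driven handle, 11 to 21 mm in all, pushing the bench pin ahead of it against the backstop. It keeps its grip when the handle is let go.
Not all that is in view belongs to the job. There is more than one size of the pin_block; the one meant has the size given above.

How it is judged:
By the outcome, as a careful person would: the job done as asked, in the order asked, and still so for the second after the job is handed in, with the robot touching nothing.
It also fails if it takes over 64 s, if anything falls off the work surface, if the arm or the gripper's body presses on something with over 40 N, if the wrist force passes 120 N, or if a joint passes its speed limit or range.

## Working session

There is one attempt and no reset: what is moved stays moved. The work goes in short steps, Python scripts to look and compute and a tool call to move; the robot and the scene stay as the last step left them, time stands still between calls to the robot, and variables do not carry over. Pictures are saved under pics/ and viewed, and the job is handed in when it is done.

Besides the shell and the picture viewer there is one more tool, called in YAML: its name, and indented under it one key for each argument. servo_tool: Moves the arm, as the interface text tells. Its arguments: {"type":"object","properties":{"steps":{"type":"array","items":{"type":"array","items":{"type":"number"}}},"hand":{"type":"number"},"grip_force":{"type":"number"}},"required":["steps"]}

```bash
mkdir -p pics; ls; cat > h.py <<'E'
import numpy as np,cv2
from rig import telemetry,cams,sign_off,spotter
def grab(n,tag):
    s=telemetry.get_state(); im,d=cams.get_image(n)
    cv2.imwrite(f'pics/{tag}.png',im[:,:,::-1]); np.savez(f'pics/{tag}.npz',im=im,d=d,p=s['position'],q=s['ee_rot']); return im,d,s
def pts(n,d):
    m=cams.camera_model(n);K=np.array(m['camera_matrix']);v,u=np.mgrid[:384,:512]
    X=(u-K[0,2])/K[0,0]*d;Y=(v-K[1,2])/K[1,1]*d
    P=np.stack([X,-Y,-d],-1); return P@np.array(m['rotation']).T+np.array(m['origin'])
E
python3 - <<'E'
from h import *
for n in ['scene','top']:
    grab(n,n+'0'); m=cams.camera_model(n); print(n,m)
print(telemetry.get_state())
E
```

```text
pics
scene {'camera_matrix': array([[498.74929164,   0.        , 253.74635021],
       [  0.        , 498.74929164, 191.76463229],
       [  0.        ,   0.        ,   1.        ]]), 'origin': array([-0.28584649, -0.34126853,  0.74715411]), 'rotation': array([ 0.76541266,  0.37625026, -0.22050445, -0.47324094])}
top {'camera_matrix': array([[445.87430247,   0.        , 254.5106911 ],
       [  0.        , 445.87430247, 186.74445759],
       [  0.        ,   0.        ,   1.        ]]), 'origin': array([0.33151483, 0.05639318, 0.94323922]), 'rotation': array([ 0.71397427,  0.0393445 , -0.04742401, -0.69745517])}
{'clock': 0.1, 'qpos': array([-1.33398459e+00,  2.76539810e-01,  1.50601489e+00,  1.10122199e-05,
        1.36075098e+00, -1.21020259e-01]), 'qd': array([-0.00124368, -0.0005722 , -0.00359712,  0.00088029,  0.00073284,
        0.00127783]), 'effort': array([ 8.65036200e-04, -4.17700231e+01, -2.46405691e+01, -3.38802884e-04,
        5.81678847e-03,  1.02600970e-05]), 'position': array([ 0.20126206, -0.53810163,  0.23051832]), 'ee_rot': array([-8.55387243e-04,  9.84037027e-01,  1.77961779e-01, -4.41855380e-05]), 'contact_force': array([-0.02746439, -0.32031177, -1.02587669]), 'moment': array([0.00939271, 0.02666244, 0.02620154]), 'width': 0.08546154594511139}
```

View pics/scene0.png

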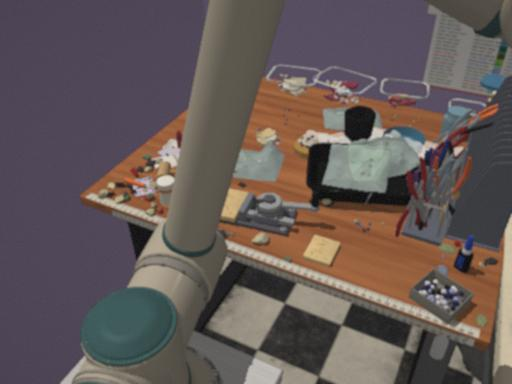

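View pics/top0.png

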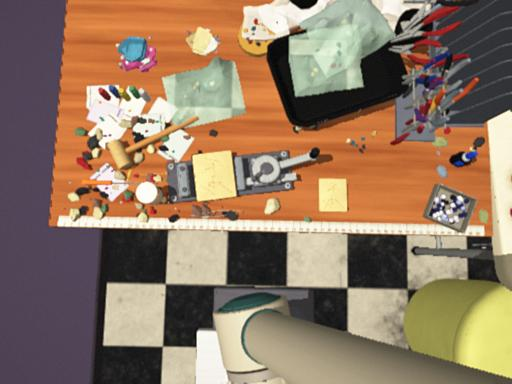

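```bash
cat >> h.py <<'E'
from scipy.spatial.transform import Rotation as R
def rot(q): return R.from_quat([q[1],q[2],q[3],q[0]]).as_matrix()
def pts(n,d):
    m=cams.camera_model(n);K=np.array(m['camera_matrix']);v,u=np.mgrid[:384,:512]
    P=np.stack([(u-K[0,2])/K[0,0]*d,-(v-K[1,2])/K[1,1]*d,-d],-1); return P@rot(m['rotation']).T+np.array(m['origin'])
E
python3 - <<'E'
from h import *
for n in ['top','scene']:
    d=np.load(f'pics/{n}0.npz')['d'];P=pts(n,d)
    for q in ['clamp','handle','knob','lever','lever_tip','pin_block','jar','tweezers','stone','jaw']:
        for r in spotter.outline_of(q,n)[:3]:
            g=r['region']&(d>0); p=P[g]
            print(n,q,round(r['conf'],2),r['rect'],g.sum(),p.mean(0).round(4) if len(p) else '',np.percentile(p[:,2],[2,50,98]).round(3) if len(p) else '')
print(telemetry.get_state()['clock'])
E
```

```text
top clamp 0.89 [166.3, 145.1, 155.7, 57.7] 3745 [0.4708 0.0745 0.0286] [0.002 0.025 0.075]
top handle 0.72 [249.0, 146.7, 71.6, 42.2] 1071 [0.4856 0.0023 0.0552] [0.007 0.056 0.09 ]
top knob 0.96 [250.8, 148.2, 68.8, 35.5] 969 [0.4858 0.0015 0.0573] [0.044 0.056 0.09 ]
top knob 0.48 [191.7, 151.3, 46.5, 46.0] 1803 [0.4669 0.1323 0.0224] [0.019 0.022 0.026]
top lever 0.65 [264.4, 195.3, 15.5, 17.3] 182 [0.408  0.0107 0.0112] [0.001 0.012 0.016]
top lever 0.62 [252.6, 163.1, 20.5, 16.9] 153 [0.4734 0.0314 0.0635] [0.059 0.062 0.076]
top lever_tip 0.63 [254.5, 160.2, 20.1, 19.4] 122 [0.4776 0.0281 0.063 ] [0.059 0.062 0.075]
top pin_block 0.95 [317.9, 173.9, 29.4, 36.8] 938 [ 0.4348 -0.1179  0.0085] [0.    0.009 0.012]
top pin_block 0.87 [193.2, 150.4, 42.1, 46.9] 1731 [0.4678 0.1322 0.0224] [0.019 0.022 0.026]
top jar 0.87 [134.7, 182.6, 28.1, 22.8] 444 [0.4219 0.2559 0.062 ] [0.009 0.07  0.074]
top stone 0.44 [263.8, 196.9, 17.0, 14.8] 185 [0.4081 0.0107 0.0111] [-0.     0.012  0.016]
top stone 0.21 [234.1, 160.3, 60.8, 32.0] 417 [0.4701 0.0481 0.0317] [0.007 0.036 0.04 ]
top jaw 0.88
[... 407 characters left out ...]
  -0.0039  0.0548] [0.037 0.054 0.087]
scene lever_tip 0.47 [253.5, 192.8, 21.4, 11.1] 128 [0.4705 0.0332 0.062 ] [0.057 0.061 0.074]
scene pin_block 0.66 [221.6, 192.4, 24.5, 30.7] 542 [0.4595 0.1092 0.0266] [0.011 0.021 0.255]
scene pin_block 0.58 [306.5, 236.5, 33.2, 28.5] 704 [ 0.4302 -0.118   0.0074] [0.002 0.008 0.01 ]
scene pin_block 0.22 [249.7, 189.4, 73.6, 24.9] 880 [ 0.4819 -0.004   0.054 ] [0.034 0.054 0.087]
scene jar 0.69 [155.4, 174.1, 21.8, 34.9] 415 [0.4132 0.2587 0.0509] [0.003 0.059 0.072]
scene stone 0.45 [249.9, 230.8, 18.8, 10.7] 121 [0.403  0.0111 0.0095] [-0.002  0.01   0.016]
scene jaw 0.76 [238.3, 194.4, 54.7, 29.7] 417 [0.4614 0.0463 0.0271] [0.012 0.026 0.039]
1.1
```

```bash
python3 - <<'E'
from h import *
z=np.load('pics/top0.npz');im,d=z['im'],z['d'];P=pts('top',d)
c=im[135:215,150:340];cv2.imwrite('pics/crop_top.png',cv2.resize(c[:,:,::-1],None,fx=4,fy=4,interpolation=cv2.INTER_CUBIC))
# heights
u0,u1,v0,v1=245,330,140,195
Z=P[...,2];
def rep(name,m):
    p=P[m];print(name,len(p),p.mean(0).round(4),np.ptp(p,axis=0).round(4))
    return p
box=np.zeros(Z.shape,bool);box[v0:v1,u0:u1]=1
k=rep('knob',box&(Z>.082)); 
l=rep('post',box&(Z>.069)&(Z<.081)&(P[...,1]>0))
h=rep('head',box&(Z>.045)&(Z<.0615)&(P[...,1]>-.02))
pb=np.zeros(Z.shape,bool);pb[145:205,190:240]=1
p=rep('pin',pb&(Z>.019)&(Z<.027))
r=cv2.minAreaRect(p[:,:2].astype(np.float32)*1000);print(r)
q=np.zeros(Z.shape,bool);q[140:210,160:300]=1
b=rep('base',q&(Z>.006)&(Z<.014));print(cv2.minAreaRect(b[:,:2].astype(np.float32)*1000))
for zz in np.linspace(140,195,0): pass
np.set_printoptions(linewidth=250)
print((Z[150:185:1,248:282]*1000).astype(int))
E
```

```text
knob 75 [ 0.4793 -0.047   0.2365] [0.1873 0.1335 0.8612]
post 20 [0.4565 0.0506 0.0751] [0.0084 0.0079 0.0047]
head 599 [0.4801 0.0206 0.0556] [0.0566 0.0733 0.0164]
pin 1785 [0.4674 0.1325 0.0225] [0.1072 0.1014 0.0079]
((467.7297668457031, 135.09140014648438), (98.37390899658203, 101.8543930053711), 8.376033782958984)
base 1841 [0.4635 0.109  0.0096] [0.1467 0.2827 0.008 ]
((464.1955871582031, 110.53889465332031), (287.1741638183594, 142.51133728027344), 86.41029357910156)
[[ 0 -3  0 ...  2  0  0]
 [ 0  0  0 ...  9  8  7]
 [-2 -1 -1 ... 12  9 11]
 ...
 [27 28 29 ... 29 32  8]
 [24 25 24 ... 28 20 11]
 [27 26 26 ... 12  7  6]]
```

View pics/crop_top.png

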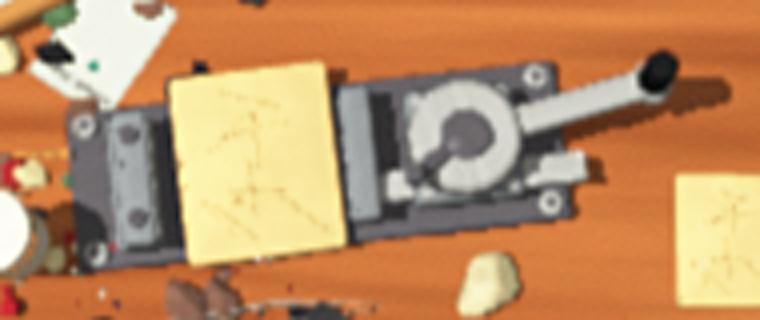

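```bash
python3 - <<'E'
from h import *
z=np.load('pics/top0.npz');im,d=z['im'],z['d'];P=pts('top',d);Z=P[...,2]
def sel(a,b,c,e,lo,hi):
    m=np.zeros(Z.shape,bool);m[c:e,a:b]=1;return m&(Z>lo)&(Z<hi)
m=sel(305,325,143,165,.082,.1);k=P[m];print('knob',len(k),k.mean(0),np.ptp(k,axis=0))
m=sel(240,262,172,190,.070,.082);l=P[m];print('post',len(l),l.mean(0),np.ptp(l,axis=0))
m=sel(248,285,150,190,.050,.060);h=P[m].copy();
(c,rad)=cv2.minEnclosingCircle((h[:,:2]*1000).astype(np.float32));print('head',len(h),h.mean(0),c,rad)
# base plate via colour: dark grey plate pixels
from scipy.optimize import least_squares
m=np.zeros(Z.shape,bool);m[140:210,160:300]=1
hs=cv2.cvtColor(im,cv2.COLOR_RGB2HSV); g=m&(hs[...,1]<70)&(Z>.004)&(Z<.05)
b=P[g]; 
n,lab,st,ce=cv2.connectedComponentsWithStats(g.astype(np.uint8)); print(st)
i=1+np.argmax(st[1:,4]);b=P[lab==i];print(cv2.minAreaRect(b[:,:2].astype(np.float32)*1000))
# pin edges
m=sel(190,240,145,205,.018,.028); print(cv2.minAreaRect(P[cv2.erode(m.astype(np.uint8),np.ones((3,3)))>0][:,:2].astype(np.float32)*1000))
E
python3 -c "
from h import *
z=np.load('pics/scene0.npz');cv2.imwrite('pics/crop_scene.png',cv2.resize(z['im'][175:245,200:340][:,:,::-1],None,fx=5,fy=5,interpolation=cv2.INTER_CUBIC))"
```

```text
knob 62 [ 0.51032364 -0.06870317  0.0882564 ] [0.01588929 0.01579618 0.01036694]
post 20 [0.45651717 0.05055306 0.07514969] [0.00839379 0.00794584 0.00468714]
head 492 [0.47966671 0.02297262 0.05591739] (476.7301330566406, 18.117725372314453) 36.173377990722656
[[     0      0    512    384 193747]
 [   165    141      1      1      1]
 [   167    140      3      2      3]
 [   171    140      5      5      9]
 [   176    140      4      1      4]
 [   182    140      3      2      3]
 [   186    140      1      1      1]
 [   176    140     16      9     37]
 [   160    143     16     17    103]
 [   188    145      2      2      3]
 [   183    148      4      3      4]
 [   176    150      2      4      5]
 [   182    150      1      1      1]
 [   199    151      2      1      2]
 [   233    151     66     45   1550]
 [   160    153      6      4     11]
 [   167    153      2      2      2]
 [   174    153      1      1      1]
 [   180    152      3      4      5]
 [   184    152      1      1      1]
 [   177    156      2      2      3]
 [   180    156      1      1      1]
 [   295    157      2      2      3]
 [   297    156      3      1      3]
 [   178    159      1      1      1]
 [   180    158      1      1      1]
 [   167    160     30     43   1019]
 [   280    164      3      1      3]
 [   255    166      1      1      1]
 [   160    189      2     11     16]
 [   214    199      1      1      1]
 [   266    200      8     10     63]]
((479.2860107421875, 24.332927703857422), (83.88406372070312, 132.32586669921875), 8.149456024169922)
((467.7513732910156, 132.43453979492188), (93.68167114257812, 77.14047241210938), 8.547134399414062)
```

View pics/crop_scene.png

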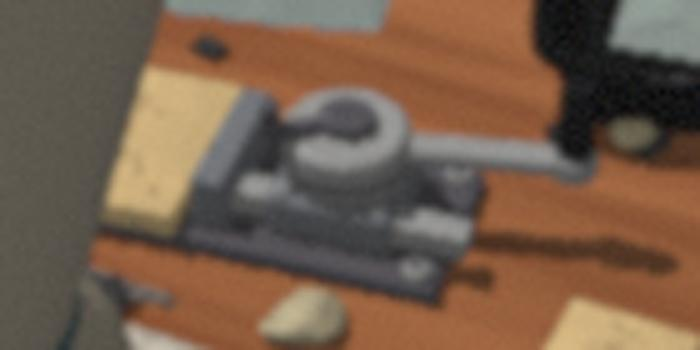

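```bash
python3 - <<'E'
from h import *
from scipy.optimize import least_squares
z=np.load('pics/top0.npz');im,d=z['im'],z['d'];P=pts('top',d);Z=P[...,2]
m=np.zeros(Z.shape,np.uint8);m[148:192,244:290]=1
m=m&((Z>.048)&(Z<.08)).astype(np.uint8)
o=cv2.morphologyEx(m,cv2.MORPH_OPEN,cv2.getStructuringElement(cv2.MORPH_ELLIPSE,(13,13)))
h=P[o>0];print(len(h),'head area->r',h[:,:2].mean(0),cv2.minEnclosingCircle((h[:,:2]*1000).astype(np.float32)))
K=np.array([.5103,-.0687]);L=np.array([.4565,.0506]);H=h[:,:2].mean(0)
f=lambda c:np.r_[(np.hypot(*(K-c))-.1),(np.hypot(*(L-c))-.034),(c-H)]
c=least_squares(f,H).x;print('c',c,f(c)*1000)
a=lambda v:np.degrees(np.arctan2(v[1],v[0]));print('knob ang',a(K-c),'post ang',a(L-c))
# profile along clamp y
for th in [8.4]:
    t=np.radians(th);ey=np.array([-np.sin(t),np.cos(t)]);ex=np.array([np.cos(t),np.sin(t)])
    q=P[...,:2]-c;Y=q@ey;X=q@ex
    for y in range(-110,200,4):
        s=(abs(X)<.025)&(abs(Y*1000-y)<2)&(d>0)
        if s.sum(): print(y,int(np.median(Z[s])*1000),end=' | ')
print()
# plate edges in X at low heights
for x in range(-60,64,3):
    s=(abs(X*1000-x)<1.5)&(Y>-.065)&(Y<-.035)&(d>0); print(x,int(np.median(Z[s])*1000),end=' | ')
print()
# height max around knob sweep
s=(P[...,0]>.5)&(P[...,0]<.7)&(P[...,1]<.1)&(P[...,1]>-.2)
for x0 in np.arange(.5,.7,.02):
    print(round(x0,2),[int(1000*np.percentile(Z[s&(abs(P[...,0]-x0)<.01)&(abs(P[...,1]-y0)<.01)],98)) if (s&(abs(P[...,0]-x0)<.01)&(abs(P[...,1]-y0)<.01)).any() else None for y0 in np.arange(.09,-.19,-.02)])
E
```

```text
450 head area->r [0.48436049 0.02221663] ((482.9363098144531, 23.945602416992188), 28.168840408325195)
c [0.48234763 0.02541727] [-1.81957987  2.08697877 -2.01286149  3.2006399 ]
knob ang -73.45883697211463 post ang 135.74648970331054
-110 0 | -106 0 | -102 1 | -98 1 | -94 2 | -90 45 | -86 0 | -82 0 | -78 0 | -74 1 | -70 0 | -66 1 | -62 26 | -58 26 | -54 27 | -50 26 | -46 26 | -42 26 | -38 25 | -34 24 | -30 30 | -26 52 | -22 56 | -18 56 | -14 55 | -10 57 | -6 58 | -2 59 | 2 59 | 6 57 | 10 58 | 14 57 | 18 56 | 22 55 | 26 54 | 30 26 | 34 10 | 38 9 | 42 10 | 46 28 | 50 37 | 54 37 | 58 37 | 62 35 | 66 10 | 70 22 | 74 22 | 78 22 | 82 21 | 86 22 | 90 22 | 94 22 | 98 22 | 102 22 | 106 22 | 110 22 | 114 22 | 118 22 | 122 23 | 126 22 | 130 22 | 134 22 | 138 22 | 142 22 | 146 22 | 150 10 | 154 9 | 158 9 | 162 29 | 166 37 | 170 38 | 174 38 | 178 37 | 182 18 | 186 15 | 190 9 | 194 9 | 198 9 | 
-60 0 | -57 0 | -54 0 | -51 0 | -48 0 | -45 1 | -42 8 | -39 8 | -36 9 | -33 8 | -30 8 | -27 25 | -24 26 | -21 26 | -18 26 | -15 26 | -12 25 | -9 8 | -6 8 | -3 9 | 0 45 | 3 49 | 6 49 | 9 50 | 12 49 | 15 49 | 18 10 | 21 8 | 24 9 | 27 8 | 30 10 | 33 9 | 36 5 | 39 6 | 42 0 | 45 0 | 48 0 | 51 0 | 54 0 | 57 0 | 60 -1 | 63 0 | 
0.5 [39, 37, 55, 58, 57, 50, 52, 53, 90, 2, 4, 2, 2, 4, 2]
0.52 [16, 11, 12, 12, 28, 16, 11, 51, 91, 2, 2, 2, 2, 4, 4]
0.54 [3, 2, 2, 3, 3, 2, 3, 3, 2, 2, 2, 3, 6, 7, 8]
0.56 [2, 3, 3, 2, 2, 2, 3, 3, 2, 2, 3, 3, 8, 7, 7]
0.58 [3, 2, 3, 3, 3, 40, 50, 50, 51, 50, 49, 2, 2, 3, 3]
0.6 [11, 7, 2, 3, 3, 49, 50, 22, 30, 50, 50, 51, 51, 47, 3]
0.62 [17, 10, 3, 1, 3, 50, 32, 8, 8, 9, 12, 35, 50, 50, 51]
0.64 [19, 7, 2, 2, 49, 50, 17, 8, 8, 9, 9, 8, 8, 20, 43]
0.66 [17, 3, 3, 2, 51, 49, 12, 19, 18, 21, 16, 11, 9, 9, 9]
0.68 [16, 3, 3, 2, 50, 28, 16, 22, 20, 26, 24, 23, 20, 19, 9]
```

```bash
cat >> h.py <<'E'
def plan(pos,yawdeg):
    s=telemetry.get_state();Rm=rot(s['ee_rot']);p=np.array(s['position'])
    y=np.radians(yawdeg);ty=np.array([np.cos(y),np.sin(y),0]);tz=np.array([0,0,-1.]);tx=np.cross(ty,tz)
    T=np.stack([tx,ty,tz],1);rv=R.from_matrix(Rm.T@T).as_rotvec(degrees=True)
    print('t',s['clock'],'p',p.round(4),'step mm',(Rm.T@(np.array(pos)-p)*1000).round(1),'turn',rv.round(1),'F',s['contact_force'].round(2),'w',s['width'])
E
python3 - <<'E'
from h import *
m=cams.camera_model('wrist');print(m)
plan([.44,-.0,.25],18)
E
```

```text
{'camera_matrix': array([[297.31863964,   0.        , 259.13526306],
       [  0.        , 297.31863964, 194.92173333],
       [  0.        ,   0.        ,   1.        ]]), 'tool_from_camera': array([[ 8.72609057e-04,  9.64517895e-01,  2.64016037e-01,
         6.58350021e-02],
       [ 9.99998863e-01, -1.16628063e-03,  9.55587682e-04,
        -2.28486555e-04],
       [ 1.22959821e-03,  2.64014903e-01, -9.64517817e-01,
        -1.42858501e-01],
       [ 0.00000000e+00,  0.00000000e+00,  0.00000000e+00,
         1.00000000e+00]])}
t 1.1 p [ 0.2014 -0.5386  0.2313] step mm [ 412.1 -421.   -18.7] turn [  0.    0.  -87.5] F [ 0.4  -0.19 -0.01] w 0.08533137621070289
```

servo_tool:
  steps:
    - [50,-40,-2,0,0,-8]
    - [95,-80,-4,0,0,-16]
    - [140,-120,-6,0,0,-24]
    - [180,-165,-8,0,0,-32]
    - [220,-205,-10,0,0,-40]
    - [260,-250,-12,0,0,-48]
    - [300,-295,-14,0,0,-56]
    - [335,-335,-16,0,0,-64]
  hand: 255

```text
clock: 1.9
position: [0.3711, -0.1753, 0.245]
ee_rot: [0.001, 0.738, 0.674, 0.0]
contact_force: [0.8, 0.3, -0.7]
width: -0.0001
```

```bash
python3 - <<'E'
from h import *
plan([.46,0.03,.22],35)
E
```

```text
t 1.9 p [ 0.3711 -0.1753  0.245 ] step mm [212.6  69.9  25. ] turn [  0.1   0.1 -40.2] F [ 0.84  0.28 -0.67] w -0.0001458067058532458
```

servo_tool:
  steps:
    - [35,12,4,0,0,-8]
    - [75,24,8,0,0,-16]
    - [115,38,14,0,0,-24]
    - [155,50,18,0,0,-32]
    - [190,62,22,0,0,-40]
    - [213,70,25,0,0,-40]
    - [213,70,25,0,0,-40]
    - [213,70,25,0,0,-40]

```text
clock: 2.7
position: [0.4605, 0.0282, 0.2195]
ee_rot: [-0.0, 0.465, 0.885, -0.001]
contact_force: [-0.4, 0.7, -1.1]
width: 0.0
```

```bash
cat >> h.py <<'E'
def wproj(Pw,p,q):
    m=cams.camera_model('wrist');T=np.array(m['tool_from_camera']);K=np.array(m['camera_matrix'])
    t=(np.atleast_2d(Pw)-p)@rot(q);c=(t-T[:3,3])@T[:3,:3]
    x,y,z=c[:,0],-c[:,1],-c[:,2];r=np.hypot(x,y);th=np.arctan2(r,z)
    return np.stack([K[0,2]+K[0,0]*th*x/r,K[1,2]+K[1,1]*th*y/r],1)
def wpts(d,p,q):
    m=cams.camera_model('wrist');T=np.array(m['tool_from_camera']);K=np.array(m['camera_matrix'])
    v,u=np.mgrid[:384,:512];a=(u-K[0,2])/K[0,0];b=(v-K[1,2])/K[1,1];th=np.hypot(a,b)+1e-9
    s=np.tan(np.minimum(th,1.5))/th*d
    C=np.stack([a*s,-b*s,-d],-1)@T[:3,:3].T+T[:3,3];return C@rot(q).T+p
E
python3 - <<'E'
from h import *
grab('wrist','w1');grab('top','top1')
plan([.46,0.03,.22],35)
z=np.load('pics/w1.npz');cv2.imwrite('pics/w1b.png',cv2.resize(z['im'][:,:,::-1],None,fx=1.5,fy=1.5))
E
```

```text
t 2.8 p [0.4603 0.0273 0.2198] step mm [ 2.4  1.3 -0.3] turn [-0.   0.  -0.5] F [ 0.82  0.71 -0.26] w 5.056981570580252e-06
```

View pics/w1b.png

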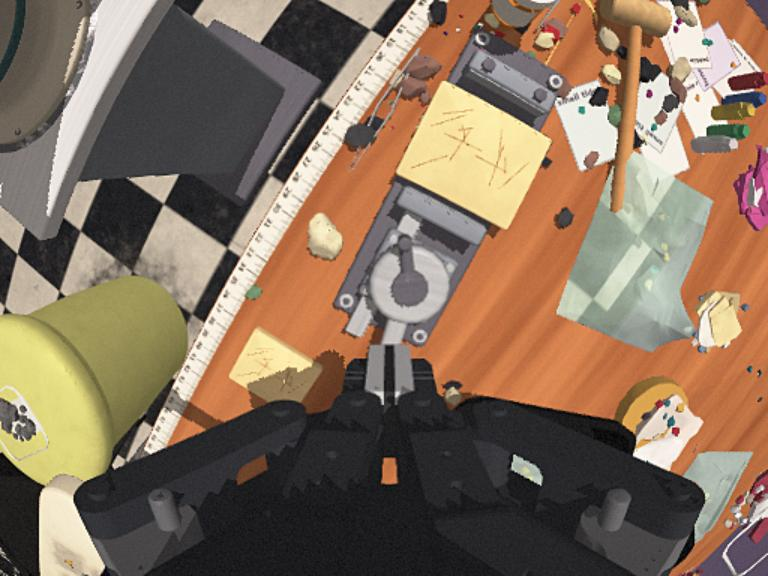

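```bash
python3 - <<'E'
from h import *
z=np.load('pics/w1.npz');d=z['d'];P=wpts(d,z['p'],z['q']);Z=P[...,2];print('pose',z['p'])
def sel(a,b,c,e,lo,hi):
    m=np.zeros(Z.shape,bool);m[c:e,a:b]=1;return m&(Z>lo)&(Z<hi)
m=sel(240,305,145,225,.050,.066).astype(np.uint8)
o=cv2.morphologyEx(m,cv2.MORPH_OPEN,cv2.getStructuringElement(cv2.MORPH_ELLIPSE,(25,25)))
h=P[o>0];print('head',len(h),h.mean(0),cv2.minEnclosingCircle((h[:,:2]*1000).astype(np.float32)))
l=P[sel(255,285,145,175,.070,.082)];print('post',len(l),l.mean(0),np.ptp(l,axis=0)) if len(l) else print('no post')
m=sel(255,380,45,160,.017,.028);print('pin',cv2.minAreaRect(P[m][:,:2].astype(np.float32)*1000))
jw=sel(240,330,118,165,.033,.042);print('jawtop',cv2.minAreaRect(P[jw][:,:2].astype(np.float32)*1000),P[jw].mean(0))
bs=sel(300,385,30,95,.044,.053);bs=sel(295,390,20,95,.033,.045);print('backstop',cv2.minAreaRect(P[bs][:,:2].astype(np.float32)*1000),P[bs].mean(0))
for a in (8,):
  c=h[:,:2].mean(0)
  t=np.radians(8.4);ey=np.array([-np.sin(t),np.cos(t)]);ex=np.array([np.cos(t),np.sin(t)])
  q=P[...,:2]-c;Y=q@ey*1000;X=q@ex*1000
  for y in np.arange(44,185,1.5):
    s=(abs(X)<25)&(abs(Y-y)<.75)&(d>0)
    if s.sum(): print(y,int(np.median(Z[s])*1000),end='|')
  print()
  for x in range(-50,52,2):
    s=(abs(X-x)<1)&(Y>33)&(Y<42)&(d>0); print(x,int(np.median(Z[s])*1000) if s.any() else None,end='|')
E
python3 -c "
from h import *
z=np.load('pics/w1.npz');cv2.imwrite('pics/w1c.png',cv2.resize(z['im'][10:240,215:395][:,:,::-1],None,fx=2.6,fy=2.6,interpolation=cv2.INTER_CUBIC))"
```

```text
pose [0.46047155 0.02815711 0.21954192]
head 0 [nan nan nan] ((0.0, 0.0), 0.0)
post 77 [0.45600709 0.05172082 0.07538347] [0.00947213 0.00931978 0.00601689]
pin ((469.18365478515625, 117.73370361328125), (98.58428955078125, 146.45767211914062), 8.779547691345215)
jawtop ((473.7149963378906, 72.9556884765625), (68.28068542480469, 45.73078918457031), 23.19948959350586) [0.46977086 0.07857234 0.03766362]
backstop ((455.24444580078125, 194.91836547851562), (70.21812438964844, 19.149232864379883), 7.731690406799316) [0.45440306 0.19379267 0.03840079]

-50 None|-48 None|-46 None|-44 None|-42 None|-40 None|-38 None|-36 None|-34 None|-32 None|-30 None|-28 None|-26 None|-24 None|-22 None|-20 None|-18 None|-16 None|-14 None|-12 None|-10 None|-8 None|-6 None|-4 None|-2 None|0 None|2 None|4 None|6 None|8 None|10 None|12 None|14 None|16 None|18 None|20 None|22 None|24 None|26 None|28 None|30 None|32 None|34 None|36 None|38 None|40 None|42 None|44 None|46 None|48 None|50 None|<stdin>:7: RuntimeWarning: Mean of empty slice.
  ret = um.true_divide(
<stdin>:13: RuntimeWarning: Mean of empty slice.
```

View pics/w1c.png

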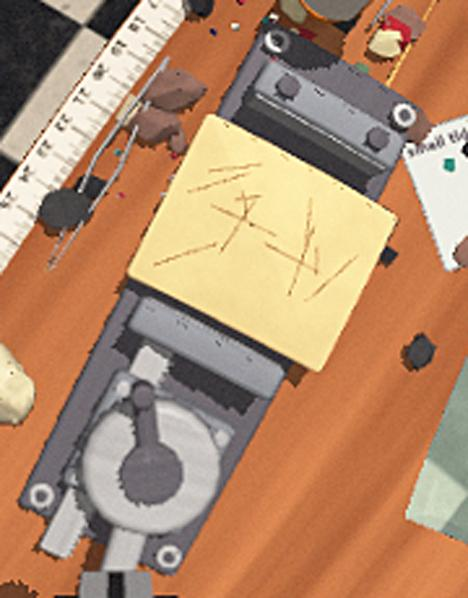

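```bash
python3 - <<'E'
from h import *
np.set_printoptions(linewidth=250)
z=np.load('pics/w1.npz');d=z['d'];P=wpts(d,z['p'],z['q']);Z=P[...,2]
print((Z[150:232:4,232:320:4]*1000).round().astype(int))
m=np.zeros(Z.shape,np.uint8);m[145:225,240:310]=1
m=m&((Z>.045)&(Z<.07)).astype(np.uint8);m=cv2.morphologyEx(m,cv2.MORPH_CLOSE,np.ones((7,7),np.uint8))
o=cv2.morphologyEx(m,cv2.MORPH_OPEN,cv2.getStructuringElement(cv2.MORPH_ELLIPSE,(31,31)))
h=P[(o>0)&(Z>.045)&(Z<.07)];print('head',len(h),h.mean(0),cv2.minEnclosingCircle((h[:,:2]*1000).astype(np.float32)))
c=h[:,:2].mean(0)
t=np.radians(8.2);ey=np.array([-np.sin(t),np.cos(t)]);ex=np.array([np.cos(t),np.sin(t)])
q=P[...,:2]-c;Y=q@ey*1000;X=q@ex*1000
for y in np.arange(44,185,1.5):
    s=(abs(X)<25)&(abs(Y-y)<.75)&(d>0)
    if s.sum(): print(y,int(np.median(Z[s])*1000),end='|')
print()
for x in range(-50,52,2):
    s=(abs(X-x)<1)&(Y>33)&(Y<42)&(d>0); print(x,int(np.median(Z[s])*1000) if s.any() else None,end='|')
E
```

```text
[[  0  -1   1   1   9  10  10  11   9  28  27  29  26  11  11  38  39  39  38  39  39  37]
 [  1   1   1   1  10  10   9  30  31  27  27  28  11  10  10  10  10  38  38  38  37  39]
 [  0   0   0   9  10   9  16  36  34  73  74  26  11  11  10  10  10  10  11  37  38  38]
 [  0   0   1   9  11  10  31  34  35  76  75  32  30  10  11  10  10  11  11  11   8  38]
 [ -1   1   8  11  11  16  32  44  54  75  75  56  55  46  30   8  11   9  11  11  10  11]
 [  0   0  10  11   9  31  53  56  57  62  61  56  56  57  56  31  30  10  10  11  10   8]
 [  2   9  11   9  25  54  56  57  58  61  63  56  58  58  57  54  33  31 362  10  10   1]
 [ -2   9  10  11  43  57  57  57  56  60  63  60  57  57  58  57  44  34  29  10  -1  -2]
 [  9   9  10  26  54  58  57  56  58  62  62  63  62  57  58  57  55  32  10   9   0   0]
 [  9   8   8  32  55  57  58  57  63  62  62  63  63  63  58  57  58   9  10  -1   0   1]
 [ 10  10  27  34  57  58  56  57  63  62  61  63  64  62  58  57  56   9   9   1 362   0]
 [ 10  12  32  33  56  57  57  58  62  63  63  63  62  62  56  57  58  10   0   2  -2   0]
 [ 15  1
[... 1308 characters left out ...]
23|116.0 23|117.5 23|119.0 23|120.5 23|122.0 23|123.5 23|125.0 23|126.5 23|128.0 23|129.5 23|131.0 23|132.5 23|134.0 23|135.5 23|137.0 23|138.5 23|140.0 23|141.5 23|143.0 23|144.5 23|146.0 23|147.5 22|150.5 10|152.0 10|153.5 10|155.0 10|156.5 10|158.0 10|159.5 20|161.0 27|162.5 38|164.0 38|165.5 38|167.0 38|168.5 38|170.0 39|171.5 39|173.0 38|174.5 38|176.0 38|177.5 37|179.0 35|
-50 0|-48 0|-46 0|-44 0|-42 0|-40 9|-38 9|-36 10|-34 9|-32 10|-30 10|-28 10|-26 10|-24 10|-22 27|-20 27|-18 27|-16 27|-14 27|-12 27|-10 27|-8 23|-6 10|-4 10|-2 10|0 10|2 10|4 10|6 10|8 10|10 10|12 10|14 293|16 295|18 296|20 301|22 303|24 307|26 308|28 310|30 310|32 308|34 10|36 10|38 9|40 10|42 9|44 8|46 0|48 0|50 0|
```

```bash
python3 - <<'E'
from h import *
plan([.436,.034,.067],40.8)
E
```

```text
t 2.8 p [0.4603 0.0273 0.2198] step mm [ 19.4 -16.2 152.8] turn [-0.   0.  -6.3] F [ 0.82  0.71 -0.26] w 5.056981570580252e-06
```

servo_tool:
  steps:
    - [6,-5,40,0,0,-2]
    - [12,-10,80,0,0,-4]
    - [19,-16,115,0,0,-6]
    - [19,-16,140,0,0,-6]
    - [19,-16,152,0,0,-6]
    - [19,-16,152,0,0,-6]

```text
clock: 3.4
position: [0.435, 0.0336, 0.0664]
ee_rot: [-0.002, 0.42, 0.908, -0.001]
contact_force: [-0.5, 0.0, 0.6]
width: 0.0003
```

```bash
python3 - <<'E'
from h import *
grab('wrist','w2')
plan([.436,.034,.067],40.8)
z=np.load('pics/w2.npz');cv2.imwrite('pics/w2c.png',cv2.resize(z['im'][60:330,150:410][:,:,::-1],None,fx=2.2,fy=2.2,interpolation=cv2.INTER_CUBIC))
E
```

```text
t 3.45 p [0.4362 0.0337 0.0674] step mm [0.3 0.  0.4] turn [-0.1 -0.  -0.4] F [0.42 0.18 0.25] w -1.7451609996405316e-05
```

View pics/w2c.png

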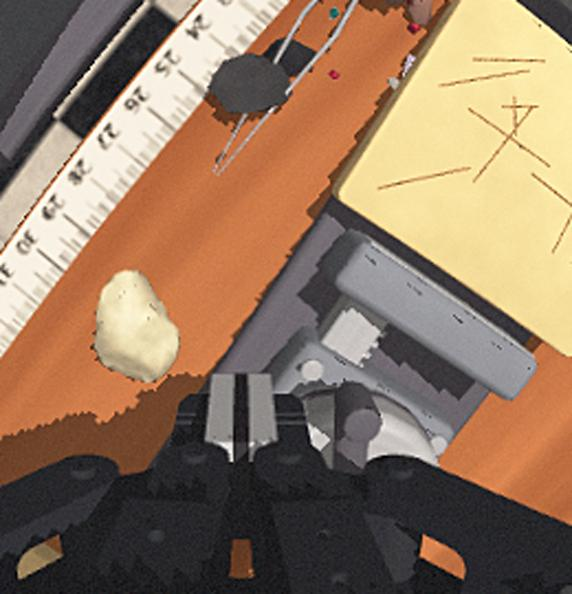

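```bash
cat >> h.py <<'E'
C=np.array([.479,.0258])
def arc(rows,z=None):
    """rows: (phi deg, radius mm, offset mm behind along clockwise tangent); prints tool steps from current"""
    s=telemetry.get_state();Rm=rot(s['ee_rot']);p=np.array(s['position']);z=p[2] if z is None else z
    out=[]
    for f,r,o in rows:
        a=np.radians(f);t=np.array([np.sin(a),-np.cos(a)]);rr=np.array([np.cos(a),np.sin(a)])
        w=np.r_[C+(r*rr-o*t)/1000,z]
        ty=np.r_[t,0];tz=np.array([0,0,-1.]);T=np.stack([np.cross(ty,tz),ty,tz],1)
        rv=R.from_matrix(Rm.T@T).as_rotvec(degrees=True)
        out.append([*(Rm.T@(w-p)*1000).round(1),0,0,round(rv[2],1)])
    print('t',s['clock'],p.round(4),'F',s['contact_force'].round(2));print(out)
def status(o=0):
    s=telemetry.get_state();p=np.array(s['position'][:2])-C;print('t',s['clock'],'r',np.hypot(*p)*1000,'phi',np.degrees(np.arctan2(p[1],p[0])),'F',s['contact_force'].round(2))
E
python3 - <<'E'
from h import *
arc([(130.8,34,23),(130.8,34,19),(125,34,19),(119,34,19),(113,34,19),(107,34,19),(101,34,19),(96,34,19)],.067)
E
```

```text
t 3.45 [0.4362 0.0337 0.0674] F [0.42 0.18 0.25]
[[np.float64(0.1), np.float64(4.2), np.float64(0.4), 0, 0, np.float64(-0.4)], [np.float64(0.1), np.float64(8.2), np.float64(0.4), 0, 0, np.float64(-0.4)], [np.float64(1.9), np.float64(11.7), np.float64(0.4), 0, 0, np.float64(5.4)], [np.float64(3.3), np.float64(15.5), np.float64(0.4), 0, 0, np.float64(11.4)], [np.float64(4.3), np.float64(19.5), np.float64(0.4), 0, 0, np.float64(17.4)], [np.float64(5.0), np.float64(23.5), np.float64(0.4), 0, 0, np.float64(23.4)], [np.float64(5.2), np.float64(27.6), np.float64(0.4), 0, 0, np.float64(29.4)], [np.float64(5.0), np.float64(31.0), np.float64(0.4), 0, 0, np.float64(34.4)]]
```

servo_tool:
  steps:
    - [0,4,0.4,0,0,-0.4]
    - [0,8,0.4,0,0,-0.4]
    - [1.9,11.7,0.4,0,0,5.4]
    - [3.3,15.5,0.4,0,0,11.4]
    - [4.3,19.5,0.4,0,0,17.4]
    - [5,23.5,0.4,0,0,23.4]
    - [5.2,27.6,0.4,0,0,29.4]
    - [5,31,0.4,0,0,34.4]

```text
clock: 4.25
position: [0.4576, 0.0587, 0.0681]
ee_rot: [0.001, 0.67, 0.743, 0.0]
contact_force: [-1.0, -1.1, 0.9]
width: -0.0
```

```bash
python3 - <<'E'
from h import *
grab('wrist','w3')
arc([(92,34,19),(88,34,19),(84,34,19),(84,34,17),(84,34,15),(84,34,13),(84,34,11),(84,34,9)],.067)
z=np.load('pics/w3.npz');cv2.imwrite('pics/w3c.png',cv2.resize(z['im'][60:330,150:410][:,:,::-1],None,fx=2.2,fy=2.2,interpolation=cv2.INTER_CUBIC))
E
```

```text
t 4.3 [0.4583 0.0589 0.0681] F [-0.14 -0.51  0.48]
[[np.float64(0.2), np.float64(0.6), np.float64(1.1), 0, 0, np.float64(3.8)], [np.float64(1.2), np.float64(3.1), np.float64(1.1), 0, 0, np.float64(7.8)], [np.float64(2.2), np.float64(5.6), np.float64(1.2), 0, 0, np.float64(11.8)], [np.float64(1.7), np.float64(7.6), np.float64(1.2), 0, 0, np.float64(11.8)], [np.float64(1.3), np.float64(9.6), np.float64(1.2), 0, 0, np.float64(11.8)], [np.float64(0.9), np.float64(11.5), np.float64(1.2), 0, 0, np.float64(11.8)], [np.float64(0.5), np.float64(13.5), np.float64(1.2), 0, 0, np.float64(11.8)], [np.float64(0.1), np.float64(15.4), np.float64(1.2), 0, 0, np.float64(11.8)]]
```

View pics/w3c.png

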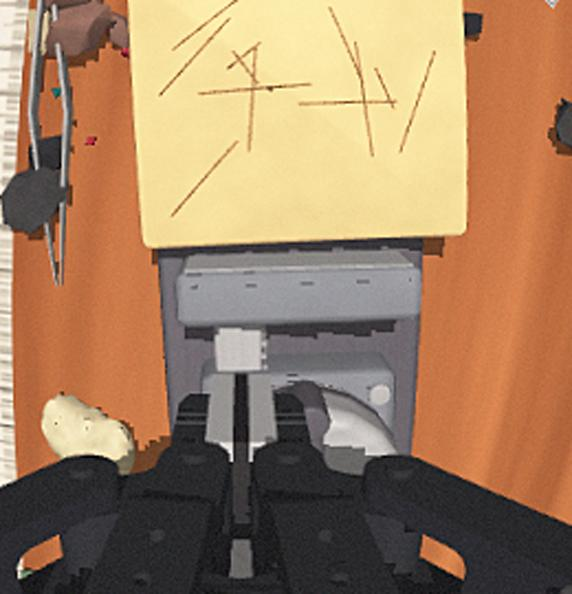

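servo_tool:
  steps:
    - [0.2,0.6,0.6,0,0,3.8]
    - [1.2,3.1,0.6,0,0,7.8]
    - [2.2,5.6,0.6,0,0,11.8]
    - [1.9,6.6,0.6,0,0,11.8]
    - [1.9,6.6,0.6,0,0,11.8]

```text
clock: 4.8
position: [0.4638, 0.0615, 0.0672]
ee_rot: [0.0, 0.741, 0.672, 0.0]
contact_force: [-1.5, 0.6, 2.3]
width: -0.0001
```

```bash
python3 - <<'E'
from h import *
grab('wrist','w4');grab('top','top4')
arc([(84,34,17),(84,34,15),(84,34,13),(84,34,11),(84,34,9)],.067)
z=np.load('pics/w4.npz');a=cv2.resize(z['im'][130:330,170:370][:,:,::-1],None,fx=2.,fy=2.,interpolation=cv2.INTER_CUBIC)
b=cv2.resize(np.load('pics/top4.npz')['im'][140:210,225:325][:,:,::-1],(400,400*70//100),interpolation=cv2.INTER_CUBIC);b=cv2.copyMakeBorder(b,0,120,0,0,0)
cv2.imwrite('pics/w4c.png',np.hstack([a,b]))
E
```

```text
t 4.9 [0.4636 0.0613 0.0669] F [-0.17 -0.23  0.93]
[[np.float64(0.3), np.float64(2.0), np.float64(-0.1), 0, 0, np.float64(0.4)], [np.float64(0.3), np.float64(4.0), np.float64(-0.1), 0, 0, np.float64(0.4)], [np.float64(0.3), np.float64(6.0), np.float64(-0.1), 0, 0, np.float64(0.4)], [np.float64(0.2), np.float64(8.0), np.float64(-0.1), 0, 0, np.float64(0.4)], [np.float64(0.2), np.float64(10.0), np.float64(-0.1), 0, 0, np.float64(0.4)]]
```

View pics/w4c.png

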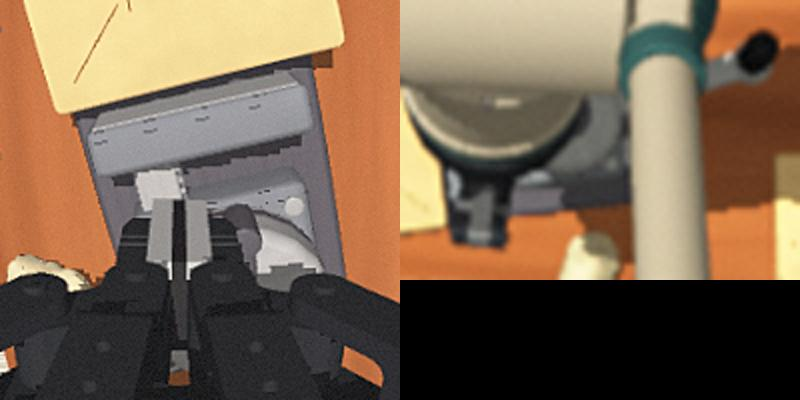

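```bash
cat >> h.py <<'E'
def post(tag,lo=.069,hi=.079):
    z=np.load(f'pics/{tag}.npz');d=z['d'];P=wpts(d,z['p'],z['q']);Z=P[...,2]
    q=P[...,:2]-C;r=np.hypot(q[...,0],q[...,1])
    m=(Z>lo)&(Z<hi)&(r<.045)&(d>0)
    v,u=np.nonzero(m)
    p=P[m];print('post px',len(p),(u.mean(),v.mean()) if len(p) else '',p.mean(0) if len(p) else '',np.ptp(p,axis=0) if len(p) else '')
    if len(p):
        w=p[:,:2].mean(0)-C;print('r,phi',np.hypot(*w),np.degrees(np.arctan2(w[1],w[0])))
    m=(Z>.0605)&(Z<.066)&(r<.04)&(d>0);p=P[m]; # lever flat away from hub
    w=p[:,:2]-C;rr=np.hypot(*w.T);k=rr>.016
    if k.any(): ww=w[k].mean(0);print('flat n',k.sum(),'phi',np.degrees(np.arctan2(ww[1],ww[0])))
E
python3 -c "
from h import *
for t in ['w1','w2','w3','w4']:print(t);post(t)"
```

```text
w1
post px 79 (np.float64(269.9493670886076), np.float64(162.18987341772151)) [0.45604609 0.0510711  0.07522953] [0.0094711  0.00931983 0.0075315 ]
r,phi 0.034139572875749286 132.24909018371753
flat n 102 phi 132.58751729997596
w2
post px 320 (np.float64(312.546875), np.float64(250.371875)) [0.45435921 0.05119098 0.07470235] [0.02160702 0.01048777 0.00978741]
r,phi 0.03538178356073287 134.14095108609635
flat n 294 phi 135.6093757658628
w3
post px 226 (np.float64(290.91150442477874), np.float64(247.7920353982301)) [0.47249619 0.06195588 0.07482642] [0.01416588 0.01167999 0.00975684]
r,phi 0.03673618830940263 100.19745062502295
flat n 79 phi 99.49364103762389
w4
post px 259 (np.float64(290.8030888030888), np.float64(247.05019305019306)) [0.47895503 0.06262297 0.07492652] [0.0129181  0.01273082 0.00978817]
r,phi 0.03682300163123694 90.06996799344445
flat n 99 phi 88.22449584451826
```

servo_tool:
  steps:
    - [0.3,1.5,0,0,0,1.5]
    - [0.3,3,0,0,0,2.5]
    - [0.3,3.6,0,0,0,2.5]
    - [0.3,3.6,0,0,0,2.5]

```text
clock: 5.3
position: [0.4671, 0.0612, 0.0666]
ee_rot: [-0.0, 0.756, 0.655, -0.0]
contact_force: [-1.6, 1.8, 2.0]
width: 0.0001
```

servo_tool:
  steps:
    - [0.2,0.6,0,0,0,0]
    - [0.2,1,0,0,0,0]
    - [0.2,1,0,0,0,0]

```text
clock: 5.6
position: [0.4675, 0.0613, 0.0665]
ee_rot: [-0.0, 0.756, 0.655, -0.001]
contact_force: [-2.9, 1.5, 1.8]
width: -0.0001
```

```bash
python3 - <<'E'
from h import *
grab('wrist','w5');post('w5');status()
E
```

```text
post px 275 (np.float64(290.7163636363636), np.float64(246.3272727272727)) [0.48261619 0.06237787 0.07483795] [0.01298334 0.01162403 0.00987568]
r,phi 0.036756185868607884 84.3539287621336
flat n 97 phi 82.99469723413453
t 5.65 r 37.284877488227075 phi 108.00761248035583 F [-3.53  1.53  2.42]
```

servo_tool:
  steps:
    - [0,0.7,0,0,0,0]
    - [0,0.7,0,0,0,0]

```text
clock: 5.85
position: [0.4679, 0.0612, 0.0665]
ee_rot: [-0.001, 0.756, 0.655, -0.001]
contact_force: [-4.7, 1.3, 2.0]
width: -0.0002
```

servo_tool:
  steps:
    - [0,0,0,0,0,0]

```text
clock: 5.95
position: [0.4681, 0.0612, 0.0665]
ee_rot: [-0.0, 0.756, 0.655, -0.001]
contact_force: [-4.1, 2.3, 2.9]
width: 0.0001
```

```bash
python3 - <<'E'
from h import *
grab('wrist','w6');post('w6');status()
E
```

```text
post px 262 (np.float64(290.5), np.float64(246.44656488549617)) [0.48311166 0.06230864 0.07482124] [0.01246234 0.0125339  0.00985667]
r,phi 0.03673944229255765 83.57432898245041
flat n 86 phi 82.70839221796484
t 6.0 r 37.04502953842375 phi 106.99579781962979 F [-4.18  2.3   2.74]
```

servo_tool:
  steps:
    - [0,-6,0,0,0,0]
    - [0,-12,-2,0,0,0]
    - [0,-12,-30,0,0,0]
    - [0,-12,-70,0,0,0]
    - [0,-12,-100,0,0,0]
  hand: 165

```text
clock: 6.5
position: [0.4589, 0.0624, 0.169]
ee_rot: [0.002, 0.756, 0.655, 0.002]
contact_force: [0.9, 0.7, 1.6]
width: 0.0301
```

```bash
python3 - <<'E'
from h import *
grab('wrist','w7');post('w7');grab('top','top7');status()
d=np.load('pics/top7.npz')['d'];P=pts('top',d);Z=P[...,2]
m=np.zeros(Z.shape,bool);m[140:175,300:330]=1;m&=(Z>.082)&(Z<.1);k=P[m].mean(0);print('knob',m.sum(),k,np.degrees(np.arctan2(*(k[:2]-C)[::-1])))
plan([k[0],k[1],.165],18.3)
z=np.load('pics/w7.npz');cv2.imwrite('pics/w7c.png',cv2.resize(z['im'][:,:,::-1],None,fx=1.5,fy=1.5))
E
```

```text
post px 103 (np.float64(291.06796116504853), np.float64(194.54368932038835)) [0.48504829 0.06076626 0.07470935] [0.00842142 0.00846573 0.00798071]
r,phi 0.03548550491290842 80.18637101481198
flat n 138 phi 81.77477934584921
t 6.6 r 40.46677195716093 phi 115.32062262840996 F [ 0.49 -0.02 -0.12]
knob 59 [ 0.50317792 -0.0710597   0.08871608] -75.98436335028211
t 6.6 p [0.4617 0.0624 0.1714] step mm [-126.2   60.     7.1] turn [  0.8   0.1 -26.5] F [ 0.49 -0.02 -0.12] w 0.030387589149839966
```

View pics/w7c.png

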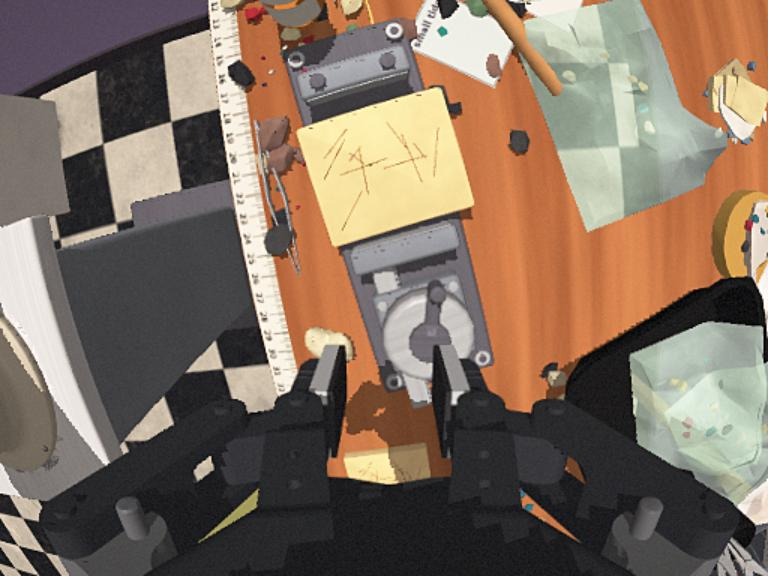

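```bash
cat >> h.py <<'E'
def harc(rows,z=.062,p=None,Rm=None,r=100):
    """rows: phi deg of TCP (straddle), ty=ccw tangent"""
    s=telemetry.get_state();Rm=rot(s['ee_rot']);p=np.array(s['position'])
    # assume commanded orientation is vertical
    out=[]
    for f in rows:
        a=np.radians(f);ty=np.array([-np.sin(a),np.cos(a),0]);w=np.r_[C+np.array([np.cos(a),np.sin(a)])*r/1000,z]
        tz=np.array([0,0,-1.]);T=np.stack([np.cross(ty,tz),ty,tz],1)
        rv=R.from_matrix(Rm.T@T).as_rotvec(degrees=True)
        out.append([float(x) for x in [*(Rm.T@(w-p)*1000).round(1),0,0,round(rv[2],1)]])
    print('t',s['clock'],p.round(4),'F',s['contact_force'].round(2));print(out)
E
python3 -c "
from h import *
harc([-75.5],.165)"
```

```text
t 6.6 [0.4617 0.0624 0.1714] F [ 0.49 -0.02 -0.12]
[[-126.0, 60.8, 7.1, 0.0, 0.0, -22.7]]
```

servo_tool:
  steps:
    - [-30,15,2,0,0,-6]
    - [-65,30,4,0,0,-12]
    - [-100,46,6,0,0,-18]
    - [-126,61,7,0,0,-22.7]
    - [-126,61,7,0,0,-22.7]
    - [-126,61,7,0,0,-22.7]

```text
clock: 7.2
position: [0.4993, -0.0711, 0.1589]
ee_rot: [-0.0, 0.613, 0.79, -0.0]
contact_force: [-0.2, -0.4, 0.7]
width: 0.0303
```

```bash
python3 - <<'E'
from h import *
grab('wrist','w8');status();harc([-75.5],.062)
z=np.load('pics/w8.npz');d=z['d'];P=wpts(d,z['p'],z['q']);Z=P[...,2]
q=P[...,:2]-C;r=np.hypot(q[...,0],q[...,1])
m=(Z>.08)&(Z<.095)&(r>.07)&(r<.13);p=P[m];print('knob',m.sum(),p.mean(0),np.ptp(p,axis=0),np.degrees(np.arctan2(*(p.mean(0)[:2]-C)[::-1])))
post('w8')
cv2.imwrite('pics/w8c.png',cv2.resize(z['im'][:,:,::-1],None,fx=1.5,fy=1.5))
E
```

```text
t 7.25 r 98.15940545656457 phi -78.30681486606457 F [0.18 0.36 0.56]
t 7.25 [ 0.4989 -0.0703  0.159 ] F [0.18 0.36 0.56]
[[-2.0, 4.9, 97.0, 0.0, 0.0, -0.1]]
knob 398 [ 0.50245522 -0.06885638  0.08880849] [0.01637393 0.01577764 0.01175218] -76.0828132544593
post px 132 (np.float64(284.8484848484849), np.float64(36.666666666666664)) [0.48507778 0.05848934 0.07494761] [0.00939891 0.00970753 0.00909042]
r,phi 0.033249542807125734 79.46752439970454
flat n 206 phi 80.10502497921073
```

View pics/w8c.png

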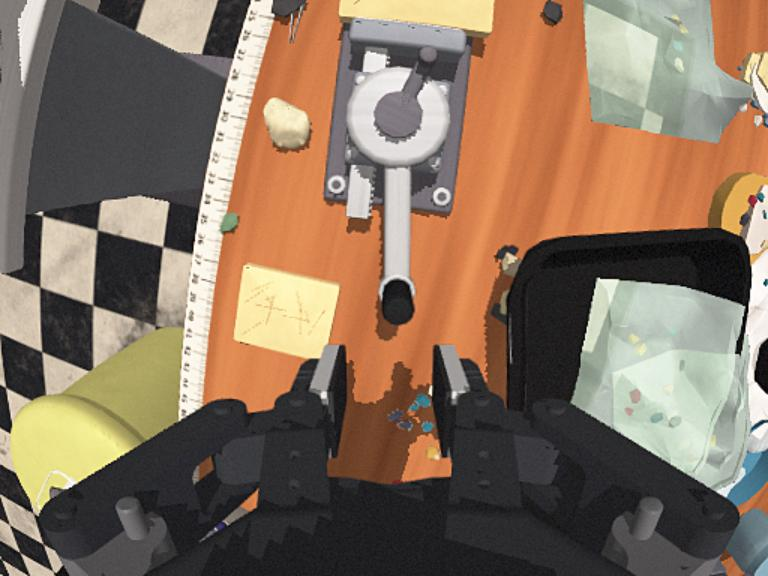

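```bash
python3 -c "
from h import *
plan([.5027,-.070,.062],13.9)"
```

```text
t 7.25 p [ 0.4989 -0.0703  0.159 ] step mm [-0.7  3.8 97. ] turn [-0.  -0.   0.5] F [0.18 0.36 0.56] w 0.030235764947981296
```

servo_tool:
  steps:
    - [-0.7,3.8,20,0,0,0]
    - [-0.7,3.8,45,0,0,0]
    - [-0.7,3.8,65,0,0,0]
    - [-0.7,3.8,82,0,0,0]
    - [-0.7,3.8,97,0,0,0]
    - [-0.7,3.8,97,0,0,0]

```text
clock: 7.85
position: [0.501, -0.0685, 0.0609]
ee_rot: [-0.002, 0.612, 0.791, -0.001]
contact_force: [-0.9, 0.7, 0.1]
width: 0.0303
```

```bash
python3 - <<'E'
from h import *
grab('wrist','w9');status();harc([-79,-82,-86,-90,-94,-98,-102,-106],.062)
z=np.load('pics/w9.npz')
cv2.imwrite('pics/w9c.png',cv2.resize(z['im'][:,:,::-1],None,fx=1.5,fy=1.5))
E
```

```text
t 7.9 r 97.5412832046559 phi -76.31530934537474 F [-0.3  -0.59 -0.07]
t 7.9 [ 0.5021 -0.069   0.062 ] F [-0.3  -0.59 -0.07]
[[-2.3, -4.7, 0.0, 0.0, 0.0, 3.6], [-1.8, -9.9, 0.0, 0.0, 0.0, 6.6], [-0.8, -16.8, 0.0, 0.0, 0.0, 10.6], [0.7, -23.6, 0.0, 0.0, 0.0, 14.6], [2.7, -30.3, 0.1, 0.0, 0.0, 18.6], [5.2, -36.9, 0.1, 0.0, 0.0, 22.6], [8.1, -43.2, 0.1, 0.0, 0.0, 26.6], [11.4, -49.4, 0.1, 0.0, 0.0, 30.6]]
```

View pics/w9c.png

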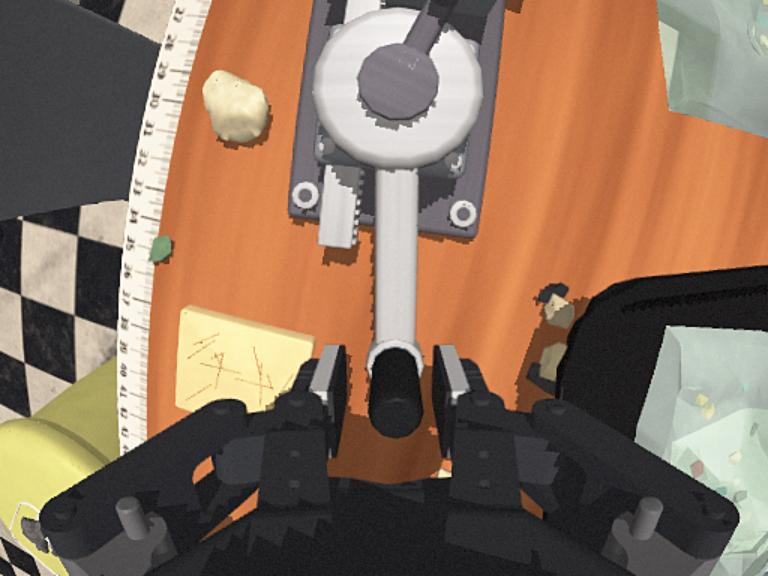

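servo_tool:
  steps:
    - [-0.5,-5,0,0,0,3.6]
    - [0,-10,0,0,0,6.6]
    - [1,-17,0,0,0,10.6]
    - [2.5,-23.6,0,0,0,14.6]
    - [4.5,-30.3,0,0,0,18.6]
    - [7,-36.9,0,0,0,22.6]

```text
clock: 8.5
position: [0.467, -0.0728, 0.064]
ee_rot: [0.002, 0.756, 0.655, 0.001]
contact_force: [1.5, -0.3, -0.7]
width: 0.0302
```

```bash
python3 - <<'E'
from h import *
status();
import h
harc([-102,-106,-110,-113,-116,-117],.062,r=98)
E
```

```text
t 8.5 r 99.30620053710871 phi -96.93538156496713 F [ 1.46 -0.34 -0.68]
t 8.5 [ 0.467  -0.0728  0.064 ] F [ 1.46 -0.34 -0.68]
[[1.5, -8.7, 1.9, 0.0, 0.0, 3.8], [2.2, -15.5, 1.9, 0.0, 0.0, 7.8], [3.3, -22.2, 1.9, 0.0, 0.0, 11.8], [4.5, -27.2, 1.9, 0.0, 0.0, 14.8], [6.0, -32.2, 1.8, 0.0, 0.0, 17.8], [6.5, -33.8, 1.8, 0.0, 0.0, 18.8]]
```

servo_tool:
  steps:
    - [1.5,-8,1,0,0,3.8]
    - [2.2,-15.5,1,0,0,7.8]
    - [3.3,-22.2,1,0,0,11.8]

```text
clock: 8.8
position: [0.447, -0.0668, 0.0633]
ee_rot: [0.003, 0.819, 0.573, 0.002]
contact_force: [4.4, -0.8, -2.3]
width: 0.0298
```

servo_tool:
  steps:
    - [0.8,-5,0,0,0,3]
    - [2,-9.5,0,0,0,6]
    - [2,-9.5,0,0,0,6]

```text
clock: 9.1
position: [0.4382, -0.0622, 0.0634]
ee_rot: [0.003, 0.847, 0.531, 0.002]
contact_force: [2.4, -3.0, 0.5]
width: 0.0304
```

```bash
cat >> h.py <<'E'
def hang(tag):
    z=np.load(f'pics/{tag}.npz');d=z['d'];P=wpts(d,z['p'],z['q']);Z=P[...,2]
    q=P[...,:2]-C;r=np.hypot(q[...,0],q[...,1]);
    m=(Z>.044)&(Z<.056)&(r>.04)&(r<.08)&(d>0)
    n,lab,st,ce=cv2.connectedComponentsWithStats(m.astype(np.uint8));m=lab==1+np.argmax(st[1:,4])
    w=q[m];A=np.arctan2(w[:,1],w[:,0]);a=np.degrees(np.median(A));print('handle phi',a,'n',m.sum(),'val',np.radians(-81.8-a))
    t=np.radians(8.2);Y=q@np.array([-np.sin(t),np.cos(t)])*1000;X=q@np.array([np.cos(t),np.sin(t)])*1000
    s=(abs(X)<30)&(Z>.034)&(Z<.042)&(d>0)&(Y>35)&(Y<110)
    if s.any(): print('jaw top Y range',np.percentile(Y[s],[1,99]))
    s=(abs(X)<30)&(Z>.018)&(Z<.026)&(d>0)&(Y>45)&(Y<190)
    if s.any(): print('pin Y range',np.percentile(Y[s],[1,99]))
E
python3 - <<'E'
from h import *
status();grab('wrist','w10');hang('w10');hang('w8');hang('w7');hang('w1')
z=np.load('pics/w10.npz')
cv2.imwrite('pics/w10c.png',cv2.resize(z['im'][:,:,::-1],None,fx=1.5,fy=1.5))
E
```

```text
t 9.1 r 97.03726353381428 phi -114.86823352520857 F [ 2.39 -3.03  0.52]
handle phi -111.8574831050977 n 2020 val 0.5246020450465237
jaw top Y range [47.76649398 63.83085894]
pin Y range [46.15647805 79.62012449]
handle phi -76.14881196807816 n 781 val -0.09863183780633442
jaw top Y range [45.49568202 62.03219415]
pin Y range [45.31967134 85.52751647]Traceback (most recent call last):
  File "<stdin>", line 2, in <module>
  File "h.py", line 70, in hang
    n,lab,st,ce=cv2.connectedComponentsWithStats(m.astype(np.uint8));m=lab==1+np.argmax(st[1:,4])
                                                                              ~~~~~~~~~^^^^^^^^^^
    return _wrapfunc(a, 'argmax', axis=axis, out=out, **kwds)
    return bound(*args, **kwds)
ValueError: attempt to get argmax of an empty sequence
```

```bash
python3 - <<'E'
from h import *
harc([-111,-104,-97,-90,-83,-76,-69,-62],.062,r=98)
E
```

```text
t 9.15 [ 0.4382 -0.0622  0.0634] F [ 3.87 -3.99  1.45]
[[-0.7, 6.6, 1.4, 0.0, 0.0, -4.8], [1.0, 18.5, 1.5, 0.0, 0.0, -11.8], [4.2, 30.0, 1.6, 0.0, 0.0, -18.8], [8.7, 41.1, 1.6, 0.0, 0.0, -25.8], [14.6, 51.5, 1.7, 0.0, 0.0, -32.8], [21.7, 61.1, 1.8, 0.0, 0.0, -39.8], [29.9, 69.8, 1.8, 0.0, 0.0, -46.8], [39.1, 77.5, 1.9, 0.0, 0.0, -53.8]]
```

servo_tool:
  steps:
    - [-0.7,6.6,1,0,0,-4.8]
    - [1,18.5,1,0,0,-11.8]
    - [4.2,30,1,0,0,-18.8]
    - [8.7,41.1,1,0,0,-25.8]
    - [14.6,51.5,1,0,0,-32.8]
    - [21.7,61.1,1,0,0,-39.8]
    - [29.9,69.8,1,0,0,-46.8]
    - [39.1,77.5,1,0,0,-53.8]

```text
clock: 9.95
position: [0.5225, -0.0598, 0.0611]
ee_rot: [-0.0, 0.513, 0.858, -0.001]
contact_force: [-0.5, -1.7, -0.2]
width: 0.03
```

```bash
python3 - <<'E'
from h import *
status();harc([-57,-52,-47,-45,-45],.062,r=98)
E
```

```text
t 9.95 r 95.99502062386645 phi -63.06069265976272 F [-0.51 -1.68 -0.22]
t 9.95 [ 0.5225 -0.0598  0.0611] F [-0.51 -1.68 -0.22]
[[-1.7, 10.3, -0.9, 0.0, 0.0, -4.8], [-0.6, 18.8, -0.9, 0.0, 0.0, -9.8], [1.2, 27.1, -1.0, 0.0, 0.0, -14.8], [2.1, 30.4, -1.0, 0.0, 0.0, -16.8], [2.1, 30.4, -1.0, 0.0, 0.0, -16.8]]
```

servo_tool:
  steps:
    - [-1.7,9,-0.5,0,0,-4.8]
    - [-0.6,18.8,-0.5,0,0,-9.8]
    - [1.2,26.5,-0.5,0,0,-14.8]
    - [1.8,29,-0.5,0,0,-16]
    - [1.8,29,-0.5,0,0,-16]

```text
clock: 10.45
position: [0.5476, -0.0441, 0.0615]
ee_rot: [0.0, 0.392, 0.92, 0.0]
contact_force: [-0.9, 0.0, 0.0]
width: 0.03
```

```bash
python3 - <<'E'
from h import *
status();grab('wrist','w11');hang('w11');harc([-52,-59,-66,-73,-80,-87,-91],.062,r=98)
z=np.load('pics/w11.npz')
cv2.imwrite('pics/w11c.png',cv2.resize(z['im'][:,:,::-1],None,fx=1.5,fy=1.5))
E
```

```text
t 10.45 r 97.92737322635641 phi -45.559407068225866 F [-0.94  0.02  0.02]
handle phi -49.48065233353115 n 2093 val -0.5640790288766276
jaw top Y range [47.49638408 63.98638755]
pin Y range [47.37276735 81.93118234]
t 10.5 [ 0.5474 -0.0444  0.0614] F [-0.65  0.76 -0.59]
[[0.5, -10.7, -0.6, 0.0, 0.0, 5.9], [2.5, -22.5, -0.6, 0.0, 0.0, 12.9], [5.8, -34.0, -0.6, 0.0, 0.0, 19.9], [10.6, -45.0, -0.6, 0.0, 0.0, 26.9], [16.6, -55.3, -0.6, 0.0, 0.0, 33.9], [23.9, -64.8, -0.6, 0.0, 0.0, 40.9], [28.5, -69.9, -0.6, 0.0, 0.0, 44.9]]
```

View pics/w11c.png

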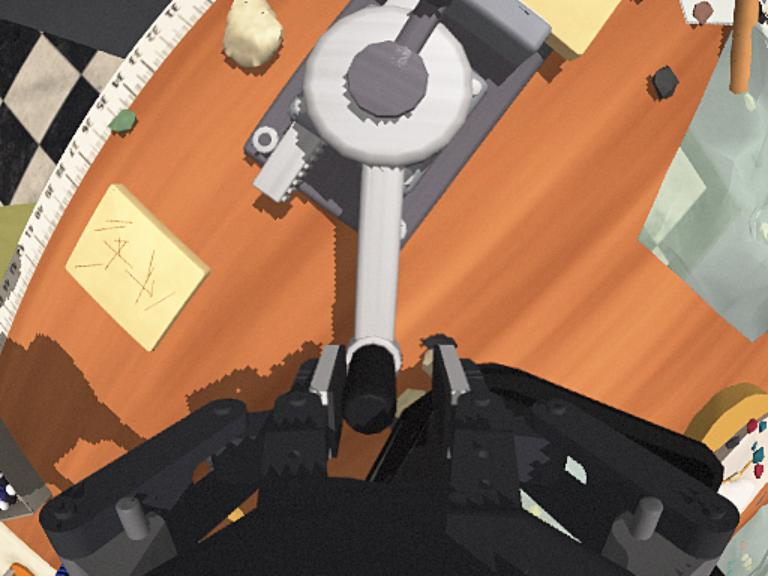

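servo_tool:
  steps:
    - [0.5,-10.7,0,0,0,5.9]
    - [2.5,-22.5,0,0,0,12.9]
    - [5.8,-34,0,0,0,19.9]
    - [10.6,-45,0,0,0,26.9]
    - [16.6,-55.3,0,0,0,33.9]
    - [23.9,-64.8,0,0,0,40.9]
    - [28.5,-69.9,0,0,0,44.9]

```text
clock: 11.2
position: [0.4782, -0.0728, 0.0617]
ee_rot: [0.001, 0.715, 0.699, 0.001]
contact_force: [4.1, 2.2, -2.9]
width: 0.0302
```

```bash
python3 - <<'E'
from h import *
status();grab('wrist','w12');hang('w12');harc([-93,-97,-101,-105,-109,-113,-116,-117.5],.062,r=98)
E
```

```text
t 11.2 r 98.59598280527868 phi -90.48000681638706 F [ 4.14  2.2  -2.91]
handle phi -87.4326247830903 n 2068 val 0.09830784799435728
pin Y range [45.51121619 50.05711896]
t 11.25 [ 0.4772 -0.0728  0.0616] F [ 1.26 -0.57 -1.59]
[[0.7, -3.4, -0.4, 0.0, 0.0, 1.6], [1.1, -10.2, -0.4, 0.0, 0.0, 5.6], [2.0, -17.0, -0.4, 0.0, 0.0, 9.6], [3.4, -23.7, -0.4, 0.0, 0.0, 13.6], [5.3, -30.2, -0.4, 0.0, 0.0, 17.6], [7.5, -36.7, -0.5, 0.0, 0.0, 21.6], [9.6, -41.4, -0.5, 0.0, 0.0, 24.6], [10.7, -43.7, -0.5, 0.0, 0.0, 26.1]]
```

servo_tool:
  steps:
    - [0.7,-3.4,0,0,0,1.6]
    - [1.1,-8,0,0,0,5]
    - [2,-14,0,0,0,9]
    - [3.4,-20,0,0,0,12]
    - [3.6,-21,0,0,0,13]
    - [3.6,-21,0,0,0,13]

```text
clock: 11.85
position: [0.4579, -0.0698, 0.0618]
ee_rot: [0.002, 0.788, 0.616, 0.0]
contact_force: [3.5, -4.1, 0.2]
width: 0.0299
```

```bash
python3 - <<'E'
from h import *
status();grab('wrist','w13');hang('w13');grab('scene','s13');grab('top','top13');harc([-109,-113,-116,-117.5],.062,r=98)
a=np.load('pics/w13.npz')['im'][:,:,::-1];cv2.imwrite('pics/w13c.png',a)
b=[cv2.resize(np.load(f'pics/{t}.npz')['im'][y:y+80,x:x+160][:,:,::-1],None,fx=4,fy=4,interpolation=cv2.INTER_CUBIC) for t,x,y in [('s13',190,170),('top13',160,135)]]
cv2.imwrite('pics/b13.png',np.vstack(b)[:600])
E
```

```text
t 11.85 r 97.93030884120064 phi -102.46819991185197 F [ 3.47 -4.06  0.22]
handle phi -99.40597757852817 n 2071 val 0.30728227677761505
jaw top Y range [50.9657795  55.15786294]
pin Y range [46.03923787 52.85485227]
t 12.0 [ 0.4578 -0.0697  0.0617] F [ 1.93 -4.78  0.41]
[[0.1, -11.1, -0.3, 0.0, 0.0, 5.0], [1.0, -17.9, -0.4, 0.0, 0.0, 9.0], [1.9, -22.9, -0.4, 0.0, 0.0, 12.0], [2.5, -25.4, -0.4, 0.0, 0.0, 13.5]]
```

View pics/b13.png

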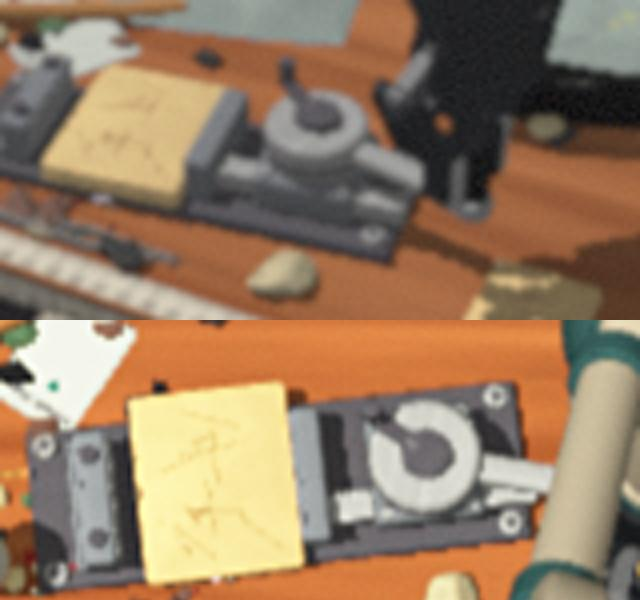

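View pics/w13c.png

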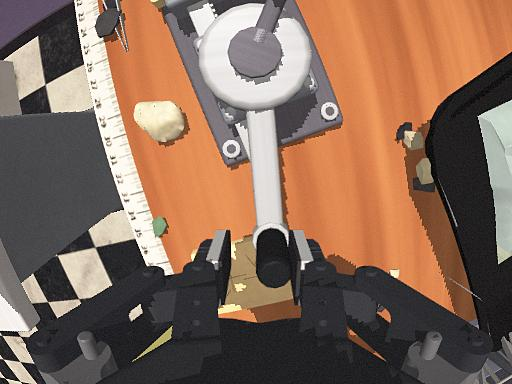

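```bash
cat >> h.py <<'E'
def prof(tag,n='top',dc=(0,0)):
    d=np.load(f'pics/{tag}.npz')['d'];P=pts(n,d);Z=P[...,2];q=P[...,:2]-C-np.array(dc)
    t=np.radians(8.2);Y=q@np.array([-np.sin(t),np.cos(t)])*1000;X=q@np.array([np.cos(t),np.sin(t)])*1000
    for nm,lo,hi,a,b in [('jaw',.034,.043,40,100),('pin',.018,.026,55,165),('back',.034,.043,150,195)]:
        s=(abs(X)<24)&(Z>lo)&(Z<hi)&(d>0)&(Y>a)&(Y<b)
        ps=[np.percentile(Y[s&(abs(X-x)<3)],[1,99]) for x in (-20,-14,-8,-2,4,10,16,20) if (s&(abs(X-x)<3)).sum()>3]
        print(nm,s.sum(),np.mean(ps,0).round(1))
E
python3 - <<'E'
from h import *
prof('top0');prof('top13');prof('s13','scene')
E
```

```text
jaw 177 [46.3 60.7]
pin 888 [ 67.3 150.3]
back 199 [161.1 177.8]
jaw 176 [51.6 66.3]
pin 882 [ 68.6 155.1]
back 198 [161.3 177.7]
jaw 100 [53.1 67.4]
pin 465 [ 76.7 162.5]
back 102 [163.4 178.8]
```

servo_tool:
  steps:
    - [0.1,-8,0,0,0,4]
    - [0.6,-14,0,0,0,8]
    - [1.9,-20.5,0,0,0,11]
    - [2.3,-24,0,0,0,13]
    - [2.3,-24,0,0,0,13]

```text
clock: 12.5
position: [0.4341, -0.0611, 0.0616]
ee_rot: [0.001, 0.852, 0.523, 0.0]
contact_force: [2.1, -4.0, 1.3]
width: 0.0306
```

```bash
python3 - <<'E'
from h import *
status();grab('wrist','w14');hang('w14');grab('top','top14');prof('top14')
harc([-111,-104,-97,-90,-83,-76,-69,-62],.062,r=98)
E
```

```text
t 12.5 r 97.85685336990913 phi -117.33662827904337 F [ 2.08 -3.97  1.27]
handle phi -114.29164615414429 n 2066 val 0.5670862047827709
jaw top Y range [54.4203452  69.44713714]
pin Y range [45.12008479 79.22701259]
jaw 176 [54.7 69.2]
pin 883 [ 71.6 155.6]
back 192 [161.4 177.6]
t 12.6 [ 0.4342 -0.0609  0.0615] F [ 2.77 -3.07  1.86]
[[0.2, 10.8, -0.5, 0.0, 0.0, -6.0], [2.1, 22.6, -0.5, 0.0, 0.0, -13.0], [5.5, 34.1, -0.5, 0.0, 0.0, -20.0], [10.3, 45.1, -0.5, 0.0, 0.0, -27.0], [16.3, 55.4, -0.5, 0.0, 0.0, -34.0], [23.6, 64.9, -0.5, 0.0, 0.0, -41.0], [32.0, 73.4, -0.5, 0.0, 0.0, -48.0], [41.4, 80.9, -0.5, 0.0, 0.0, -55.0]]
```

servo_tool:
  steps:
    - [0.2,10.8,0,0,0,-6]
    - [2.1,22.6,0,0,0,-13]
    - [5.5,34.1,0,0,0,-20]
    - [10.3,45.1,0,0,0,-27]
    - [16.3,55.4,0,0,0,-34]
    - [23.6,64.9,0,0,0,-41]
    - [32,73.4,0,0,0,-48]
    - [41.4,80.9,0,0,0,-55]

```text
clock: 13.4
position: [0.5224, -0.0598, 0.0601]
ee_rot: [-0.003, 0.513, 0.859, -0.001]
contact_force: [-1.3, -2.2, 0.8]
width: 0.0301
```

```bash
python3 - <<'E'
from h import *
status();harc([-57,-52,-47,-45,-45],.062,r=98)
E
```

```text
t 13.4 r 95.98197656503423 phi -63.097131909557774 F [-1.26 -2.16  0.8 ]
t 13.4 [ 0.5224 -0.0598  0.0601] F [-1.26 -2.16  0.8 ]
[[-1.7, 10.4, -2.0, 0.0, 0.0, -4.7], [-0.6, 18.8, -2.0, 0.0, 0.0, -9.7], [1.2, 27.2, -2.0, 0.0, 0.0, -14.7], [2.1, 30.5, -2.0, 0.0, 0.0, -16.7], [2.1, 30.5, -2.0, 0.0, 0.0, -16.7]]
```

servo_tool:
  steps:
    - [-1.7,9,-0.5,0,0,-4.8]
    - [-0.6,18.8,-0.5,0,0,-9.8]
    - [1.2,26.5,-0.5,0,0,-14.8]
    - [1.8,29.5,-0.5,0,0,-16]
    - [1.8,29.5,-0.5,0,0,-16]

```text
clock: 13.9
position: [0.5486, -0.0442, 0.0609]
ee_rot: [-0.002, 0.391, 0.92, 0.0]
contact_force: [-0.1, -0.4, 0.2]
width: 0.0299
```

```bash
python3 - <<'E'
from h import *
status();grab('wrist','w15');hang('w15');harc([-52,-59,-66,-73,-80,-87,-91],.062,r=98)
E
```

```text
t 13.9 r 98.71590294050534 phi -45.135063844949286 F [-0.05 -0.42  0.22]
handle phi -49.12533189685188 n 2111 val -0.5702805403963048
jaw top Y range [54.18237823 69.8041134 ]
pin Y range [54.10627333 81.40646514]
t 13.95 [ 0.5489 -0.0445  0.0611] F [ 0.13 -0.39 -0.24]
[[1.7, -11.7, -0.8, 0.0, 0.0, 6.0], [3.6, -23.5, -0.8, 0.0, 0.0, 13.0], [7.0, -35.0, -0.8, 0.0, 0.0, 20.0], [11.8, -46.0, -0.8, 0.0, 0.0, 27.0], [17.8, -56.3, -0.8, 0.0, 0.0, 34.0], [25.1, -65.8, -0.8, 0.0, 0.0, 41.0], [29.8, -70.8, -0.7, 0.0, 0.0, 45.0]]
```

servo_tool:
  steps:
    - [1.7,-11.7,-0.4,0,0,6]
    - [3.6,-23.5,-0.4,0,0,13]
    - [7,-35,-0.4,0,0,20]
    - [11.8,-46,-0.4,0,0,27]
    - [17.3,-55,-0.4,0,0,33.5]
    - [17.3,-55,-0.4,0,0,33.5]

```text
clock: 14.55
position: [0.4975, -0.071, 0.0623]
ee_rot: [0.0, 0.64, 0.768, 0.0]
contact_force: [1.2, 0.0, -0.8]
width: 0.0299
```

```bash
python3 - <<'E'
from h import *
status();grab('wrist','w16');hang('w16');grab('top','top16');prof('top16');harc([-83,-86,-89,-92,-95],.062,r=98)
b=cv2.resize(np.load('pics/top16.npz')['im'][135:215,160:320][:,:,::-1],None,fx=5,fy=5,interpolation=cv2.INTER_CUBIC);cv2.imwrite('pics/b16.png',b)
E
```

```text
t 14.55 r 98.5992867620703 phi -79.15924167826475 F [ 1.16  0.04 -0.8 ]
handle phi -76.11804750088066 n 2057 val -0.09916877905155258
jaw 175 [59.4 73.7]
pin 891 [ 76.1 157.3]
back 192 [161.2 177.4]
t 14.65 [ 0.4981 -0.0709  0.0622] F [0.61 0.13 0.12]
[[0.8, -7.1, 0.2, 0.0, 0.0, 3.6], [1.2, -12.2, 0.2, 0.0, 0.0, 6.6], [1.9, -17.3, 0.2, 0.0, 0.0, 9.6], [2.9, -22.3, 0.2, 0.0, 0.0, 12.6], [4.2, -27.3, 0.2, 0.0, 0.0, 15.6]]
```

View pics/b16.png

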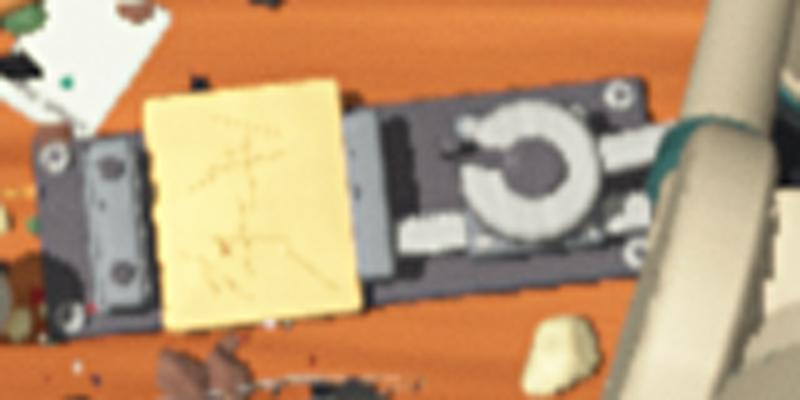

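servo_tool:
  steps:
    - [0.5,-4,0,0,0,2]
    - [0.8,-7.1,0,0,0,3.6]
    - [1.2,-11,0,0,0,5.6]
    - [1.6,-14.5,0,0,0,8]
    - [1.6,-14.5,0,0,0,8]

```text
clock: 15.15
position: [0.4847, -0.0725, 0.0623]
ee_rot: [0.001, 0.691, 0.723, 0.0]
contact_force: [2.7, -2.1, -2.6]
width: 0.0302
```

```bash
cat >> h.py <<'E'
def tf():
    s=telemetry.get_state();p=np.array(s['position'][:2])-C;a=np.arctan2(p[1],p[0]);F=np.array(s['contact_force'])[:2]
    print('t',round(s['clock'],2),'TCP phi',np.degrees(a).round(2),'arc mm',(a*98).round(2),'Ftan(resist cw)',(F@np.array([-np.sin(a),np.cos(a)])).round(2),'Frad',(F@np.array([np.cos(a),np.sin(a)])).round(2))
E
python3 - <<'E'
from h import *
tf();grab('wrist','w17');hang('w17');grab('top','top17');prof('top17');tf();harc([-89,-90,-91,-92,-93,-95,-97],.062,r=98)
E
```

```text
t 15.15 TCP phi -86.71 arc mm -148.31 Ftan(resist cw) 2.62 Frad 2.3
handle phi -83.6438097727881 n 2063 val 0.03218055131560099
pin Y range [45.25963735 45.25963735]
jaw 174 [60.9 75.4]
pin 891 [ 73.7 158.9]
back 203 [161.1 177.7]
t 15.25 TCP phi -86.71 arc mm -148.31 Ftan(resist cw) 3.8 Frad 1.98
t 15.25 [ 0.4847 -0.0725  0.0623] F [ 3.91 -1.76 -2.23]
[[0.5, -3.9, 0.3, 0.0, 0.0, 1.6], [0.6, -5.6, 0.3, 0.0, 0.0, 2.6], [0.6, -7.3, 0.3, 0.0, 0.0, 3.6], [0.8, -9.0, 0.3, 0.0, 0.0, 4.6], [0.9, -10.8, 0.3, 0.0, 0.0, 5.6], [1.3, -14.2, 0.3, 0.0, 0.0, 7.6], [1.8, -17.5, 0.3, 0.0, 0.0, 9.6]]
```

servo_tool:
  steps:
    - [0.2,-2,0,0,0,1]
    - [0.4,-4,0,0,0,2]
    - [0.4,-4,0,0,0,2]

```text
clock: 15.55
position: [0.4807, -0.0724, 0.0624]
ee_rot: [0.001, 0.704, 0.71, 0.0]
contact_force: [4.3, -2.8, -1.1]
width: 0.03
```

servo_tool:
  steps:
    - [0.1,-1.5,0,0,0,0.8]
    - [0.2,-3,0,0,0,1.6]
    - [0.2,-3,0,0,0,1.6]

```text
clock: 15.85
position: [0.4778, -0.0724, 0.0624]
ee_rot: [0.001, 0.714, 0.7, 0.0]
contact_force: [3.4, -3.4, -1.3]
width: 0.03
```

```bash
python3 - <<'E'
from h import *
tf();harc([-91,-92,-93],.062,r=98)
E
```

```text
t 15.85 TCP phi -90.7 arc mm -155.14 Ftan(resist cw) 3.43 Frad 3.32
t 15.85 [ 0.4778 -0.0724  0.0624] F [ 3.39 -3.37 -1.33]
[[0.2, -0.5, 0.4, 0.0, 0.0, -0.1], [0.2, -2.2, 0.4, 0.0, 0.0, 0.9], [0.2, -3.9, 0.4, 0.0, 0.0, 1.9]]
```

servo_tool:
  steps:
    - [-0.6,-1,0,0,0,0.6]
    - [-0.8,-2,0,0,0,1.2]
    - [-0.8,-2,0,0,0,1.2]

```text
clock: 16.15
position: [0.4751, -0.0724, 0.0624]
ee_rot: [0.001, 0.721, 0.693, 0.0]
contact_force: [4.0, -2.7, 0.9]
width: 0.0306
```

servo_tool:
  steps:
    - [-0.4,-1,0,0,0,0.6]
    - [-0.5,-2,0,0,0,1.2]
    - [-0.5,-2,0,0,0,1.2]

```text
clock: 16.45
position: [0.4725, -0.0724, 0.0623]
ee_rot: [-0.0, 0.728, 0.685, 0.0]
contact_force: [3.6, 1.1, 3.6]
width: 0.0299
```

```bash
python3 - <<'E'
from h import *
tf();grab('top','top18');prof('top18');grab('wrist','w18');hang('w18');tf()
E
```

```text
t 16.45 TCP phi -93.76 arc mm -160.37 Ftan(resist cw) 3.55 Frad -1.29
jaw 174 [62.4 77. ]
pin 893 [ 71.5 159.7]
back 199 [161.1 177.8]
handle phi -90.7403265322945 n 2053 val 0.1560381341919463
pin Y range [45.11031495 47.89461913]
t 16.55 TCP phi -93.75 arc mm -160.35 Ftan(resist cw) 4.14 Frad -0.52
```

servo_tool:
  steps:
    - [0,-0.8,0,0,0,0.5]
    - [0,-1.6,0,0,0,1]
    - [0,-1.6,0,0,0,1]

```text
clock: 16.85
position: [0.4709, -0.0725, 0.0621]
ee_rot: [-0.0, 0.734, 0.679, -0.0]
contact_force: [4.3, 1.4, 2.3]
width: 0.0303
```

servo_tool:
  steps:
    - [0,-0.8,0,0,0,0.5]
    - [0,-1.6,0,0,0,1]
    - [0,-1.6,0,0,0,1]

```text
clock: 17.15
position: [0.4691, -0.0724, 0.062]
ee_rot: [-0.0, 0.74, 0.672, -0.0]
contact_force: [4.7, 1.5, 2.5]
width: 0.0303
```

```bash
python3 -c "
from h import *
tf()"
```

```text
t 17.15 TCP phi -95.74 arc mm -163.75 Ftan(resist cw) 4.56 Frad -1.98
```

servo_tool:
  steps:
    - [0,-0.5,0,0,0,0.3]
    - [0,-1,0,0,0,0.6]
    - [0,-1,0,0,0,0.6]

```text
clock: 17.45
position: [0.4682, -0.0723, 0.062]
ee_rot: [-0.0, 0.744, 0.668, -0.0]
contact_force: [3.4, 2.1, 1.9]
width: 0.0302
```

```bash
python3 -c "
from h import *
tf();grab('top','top19');prof('top19');tf();grab('top','top19b');tf()"
```

```text
t 17.45 TCP phi -96.25 arc mm -164.63 Ftan(resist cw) 3.2 Frad -2.43
jaw 172 [62.9 77.4]
pin 880 [ 77.1 160. ]
back 197 [161.2 177.9]
t 17.5 TCP phi -96.26 arc mm -164.65 Ftan(resist cw) 3.6 Frad -2.15
t 17.55 TCP phi -96.25 arc mm -164.64 Ftan(resist cw) 3.21 Frad -2.48
```

servo_tool:
  steps:
    - [-0.1,-0.6,0,0,0,0.4]
    - [-0.1,-1.2,0,0,0,0.8]
    - [-0.1,-1.2,0,0,0,0.8]

```text
clock: 17.85
position: [0.4669, -0.0722, 0.062]
ee_rot: [-0.0, 0.748, 0.663, -0.0]
contact_force: [4.3, 3.3, 2.1]
width: 0.0303
```

servo_tool:
  steps:
    - [0.3,-0.3,0,0,0,0]
    - [0.3,-0.3,0,0,0,0]

```text
clock: 18.05
position: [0.4669, -0.0722, 0.062]
ee_rot: [0.0, 0.748, 0.663, -0.0]
contact_force: [4.9, 1.1, 1.0]
width: 0.0302
```

```bash
python3 -c "
from h import *
tf();"
```

```text
t 18.05 TCP phi -97.02 arc mm -165.95 Ftan(resist cw) 4.77 Frad -1.68
```

servo_tool:
  steps:
    - [0,-0.4,0,0,0,0.2]
    - [0,-0.7,0,0,0,0.4]
    - [0,-0.7,0,0,0,0.4]

```text
clock: 18.35
position: [0.4662, -0.0721, 0.062]
ee_rot: [0.0, 0.751, 0.661, -0.0]
contact_force: [4.6, -0.6, -0.1]
width: 0.0299
```

```bash
python3 -c "
from h import *
tf();"
```

```text
t 18.35 TCP phi -97.44 arc mm -166.66 Ftan(resist cw) 4.64 Frad 0.01
```

servo_tool:
  steps:
    - [0.2,-0.5,0,0,0,0.3]
    - [0.2,-1,0,0,0,0.6]
    - [0.2,-1,0,0,0,0.6]

```text
clock: 18.65
position: [0.4652, -0.0719, 0.062]
ee_rot: [0.0, 0.754, 0.657, -0.0]
contact_force: [4.4, -0.9, -0.5]
width: 0.0301
```

```bash
python3 -c "
from h import *
tf();grab('top','top20');prof('top20');tf();harc([-99,-100,-101],.062,r=98)"
```

```text
t 18.65 TCP phi -98.03 arc mm -167.67 Ftan(resist cw) 4.49 Frad 0.32
jaw 178 [62.9 77.7]
pin 888 [ 71.7 159.5]
back 197 [161.1 177.9]
t 18.7 TCP phi -98.04 arc mm -167.68 Ftan(resist cw) 3.25 Frad 0.93
t 18.7 [ 0.4652 -0.0719  0.062 ] F [ 3.09 -1.37 -0.74]
[[0.7, -1.6, 0.0, 0.0, 0.0, 1.1], [0.7, -3.4, 0.0, 0.0, 0.0, 2.1], [0.8, -5.1, 0.0, 0.0, 0.0, 3.1]]
```

Still free-running (about 4 N). Continue in 1 mm steps.

servo_tool:
  steps:
    - [0.1,-0.5,0,0,0,0.3]
    - [0.2,-1,0,0,0,0.6]
    - [0.2,-1,0,0,0,0.6]

```text
clock: 19.0
position: [0.4643, -0.0717, 0.062]
ee_rot: [0.0, 0.758, 0.653, -0.0]
contact_force: [3.8, -3.1, -0.1]
width: 0.0307
```

servo_tool:
  steps:
    - [0.1,-0.4,0,0,0,0.2]
    - [0.1,-0.7,0,0,0,0.4]
    - [0.1,-0.7,0,0,0,0.4]

```text
clock: 19.3
position: [0.4637, -0.0716, 0.062]
ee_rot: [0.0, 0.76, 0.65, -0.0]
contact_force: [4.6, -3.6, 0.3]
width: 0.0302
```

```bash
python3 -c "
from h import *
tf()"
```

```text
t 19.3 TCP phi -98.93 arc mm -169.22 Ftan(resist cw) 5.12 Frad 2.84
```

servo_tool:
  steps:
    - [-0.3,-0.3,0,0,0,0.2]
    - [-0.3,-0.6,0,0,0,0.4]
    - [-0.3,-0.6,0,0,0,0.4]

```text
clock: 19.6
position: [0.4629, -0.0715, 0.062]
ee_rot: [0.0, 0.762, 0.647, -0.0]
contact_force: [4.4, -2.7, -1.3]
width: 0.0302
```

```bash
python3 -c "
from h import *
tf()"
```

```text
t 19.6 TCP phi -99.37 arc mm -169.96 Ftan(resist cw) 4.83 Frad 1.96
```

servo_tool:
  steps:
    - [0,-0.4,0,0,0,0.3]
    - [0,-0.8,0,0,0,0.5]
    - [0,-0.8,0,0,0,0.5]

```text
clock: 19.9
position: [0.4622, -0.0713, 0.062]
ee_rot: [0.0, 0.765, 0.644, -0.0]
contact_force: [3.6, -3.3, -1.4]
width: 0.0302
```

```bash
python3 -c "
from h import *
tf();grab('top','top21');prof('top21');tf();grab('wrist','w21');hang('w21');tf()"
```

```text
t 19.9 TCP phi -99.81 arc mm -170.73 Ftan(resist cw) 4.1 Frad 2.64
jaw 179 [63.3 78.1]
pin 886 [ 75.6 159.9]
back 195 [161.2 177.8]
t 19.95 TCP phi -99.83 arc mm -170.74 Ftan(resist cw) 5.01 Frad 2.72
handle phi -96.77420719230545 n 2057 val 0.2613492183815459
pin Y range [45.17725461 53.11514904]
t 20.0 TCP phi -99.81 arc mm -170.72 Ftan(resist cw) 4.89 Frad 1.87
```

servo_tool:
  steps:
    - [0,-0.3,0,0,0,0.2]
    - [0,-0.6,0,0,0,0.4]
    - [0,-0.6,0,0,0,0.4]

```text
clock: 20.3
position: [0.4615, -0.0712, 0.062]
ee_rot: [0.0, 0.767, 0.641, -0.0]
contact_force: [4.0, -2.8, -1.4]
width: 0.0305
```

servo_tool:
  steps:
    - [-0.2,-0.3,0,0,0,0.2]
    - [-0.2,-0.6,0,0,0,0.4]
    - [-0.2,-0.6,0,0,0,0.4]

```text
clock: 20.6
position: [0.4609, -0.0711, 0.062]
ee_rot: [-0.0, 0.769, 0.639, -0.0]
contact_force: [3.5, -3.1, -0.8]
width: 0.0299
```

```bash
python3 -c "
from h import *
tf()"
```

```text
t 20.6 TCP phi -100.59 arc mm -172.04 Ftan(resist cw) 4.01 Frad 2.44
```

servo_tool:
  steps:
    - [-0.1,-0.4,0,0,0,0.3]
    - [-0.1,-0.8,0,0,0,0.5]
    - [-0.1,-0.8,0,0,0,0.5]

```text
clock: 20.9
position: [0.46, -0.071, 0.062]
ee_rot: [-0.0, 0.772, 0.635, -0.0]
contact_force: [3.3, -0.8, -1.3]
width: 0.0301
```

servo_tool:
  steps:
    - [-0.1,-0.3,0,0,0,0.2]
    - [-0.1,-0.6,0,0,0,0.4]
    - [-0.1,-0.6,0,0,0,0.4]

```text
clock: 21.2
position: [0.4595, -0.0709, 0.062]
ee_rot: [-0.0, 0.774, 0.633, 0.0]
contact_force: [3.9, -0.9, -0.1]
width: 0.0301
```

```bash
python3 -c "
from h import *
tf()"
```

```text
t 21.2 TCP phi -101.42 arc mm -173.47 Ftan(resist cw) 4.01 Frad 0.1
```

servo_tool:
  steps:
    - [0,-0.4,0,0,0,0.3]
    - [0,-0.8,0,0,0,0.5]
    - [0,-0.8,0,0,0,0.5]

```text
clock: 21.5
position: [0.4587, -0.0707, 0.062]
ee_rot: [-0.0, 0.777, 0.629, 0.0]
contact_force: [3.3, 0.4, -0.6]
width: 0.0302
```

servo_tool:
  steps:
    - [0,-0.3,0,0,0,0.2]
    - [0,-0.6,0,0,0,0.4]
    - [0,-0.6,0,0,0,0.4]

```text
clock: 21.8
position: [0.4582, -0.0706, 0.062]
ee_rot: [-0.0, 0.779, 0.627, 0.0]
contact_force: [4.1, 1.3, 0.3]
width: 0.0301
```

```bash
python3 -c "
from h import *
tf();harc([-104,-108],.062,r=98)"
```

```text
t 21.8 TCP phi -102.17 arc mm -174.76 Ftan(resist cw) 3.76 Frad -2.13
t 21.8 [ 0.4582 -0.0706  0.062 ] F [4.12 1.29 0.26]
[[0.7, -3.1, 0.0, 0.0, 0.0, 1.6], [1.1, -10.0, 0.0, 0.0, 0.0, 5.6]]
```

servo_tool:
  steps:
    - [0.2,-0.4,0,0,0,0.2]
    - [0.3,-0.8,0,0,0,0.4]
    - [0.3,-0.8,0,0,0,0.4]

```text
clock: 22.1
position: [0.4576, -0.0704, 0.062]
ee_rot: [0.0, 0.782, 0.624, -0.0]
contact_force: [4.1, -0.7, -1.4]
width: 0.0302
```

servo_tool:
  steps:
    - [0.1,-0.3,0,0,0,0.2]
    - [0.2,-0.6,0,0,0,0.4]
    - [0.2,-0.6,0,0,0,0.4]

```text
clock: 22.4
position: [0.4572, -0.0703, 0.0621]
ee_rot: [0.0, 0.784, 0.621, -0.0]
contact_force: [5.2, -1.0, -1.7]
width: 0.0304
```

```bash
python3 -c "
from h import *
tf();grab('top','top22');prof('top22');tf()
b=cv2.resize(np.load('pics/top22.npz')['im'][135:215,160:320][:,:,::-1],None,fx=5,fy=5,interpolation=cv2.INTER_CUBIC);cv2.imwrite('pics/b22.png',b)
"
```

```text
t 22.4 TCP phi -102.79 arc mm -175.81 Ftan(resist cw) 5.29 Frad -0.2
jaw 179 [63.8 78.7]
pin 881 [ 72.5 159.8]
back 196 [161.2 177.8]
t 22.45 TCP phi -102.8 arc mm -175.84 Ftan(resist cw) 4.62 Frad -0.49
```

View pics/b22.png

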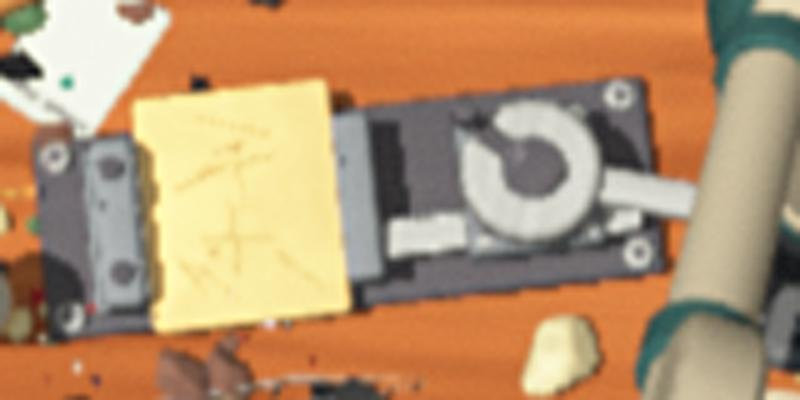

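servo_tool:
  steps:
    - [0.1,-0.3,0,0,0,0.2]
    - [0.1,-0.6,0,0,0,0.4]
    - [0.1,-0.6,0,0,0,0.4]

```text
clock: 22.75
position: [0.4568, -0.0702, 0.0621]
ee_rot: [0.001, 0.786, 0.618, 0.0]
contact_force: [5.7, -0.7, -2.3]
width: 0.0304
```

```bash
python3 -c "
from h import *
tf()"
```

```text
t 22.75 TCP phi -103.04 arc mm -176.25 Ftan(resist cw) 5.73 Frad -0.58
```

servo_tool:
  steps:
    - [0.1,-0.3,0,0,0,0.1]
    - [0.1,-0.5,0,0,0,0.2]
    - [0.1,-0.5,0,0,0,0.2]

```text
clock: 23.05
position: [0.4564, -0.0701, 0.0621]
ee_rot: [0.001, 0.787, 0.617, 0.0]
contact_force: [5.4, -0.8, -2.1]
width: 0.0302
```

```bash
python3 -c "
from h import *
tf()"
```

```text
t 23.05 TCP phi -103.25 arc mm -176.61 Ftan(resist cw) 5.47 Frad -0.44
```

servo_tool:
  steps:
    - [0.1,-0.3,0,0,0,0.1]
    - [0.1,-0.5,0,0,0,0.2]
    - [0.1,-0.5,0,0,0,0.2]

```text
clock: 23.35
position: [0.4561, -0.07, 0.0621]
ee_rot: [0.001, 0.788, 0.616, 0.0]
contact_force: [6.1, -1.6, -3.4]
width: 0.03
```

```bash
python3 -c "
from h import *
tf()"
```

```text
t 23.35 TCP phi -103.46 arc mm -176.95 Ftan(resist cw) 6.32 Frad 0.14
```

servo_tool:
  steps:
    - [0.1,-0.3,0,0,0,0.1]
    - [0.1,-0.5,0,0,0,0.2]
    - [0.1,-0.5,0,0,0,0.2]

```text
clock: 23.65
position: [0.4558, -0.0699, 0.0621]
ee_rot: [0.001, 0.789, 0.614, 0.0]
contact_force: [4.9, -2.2, -4.2]
width: 0.03
```

```bash
python3 -c "
from h import *
tf();grab('wrist','w23');tf();hang('w23');grab('wrist','w23b');tf();grab('top','top23');prof('top23');tf()"
```

```text
t 23.65 TCP phi -103.64 arc mm -177.27 Ftan(resist cw) 5.31 Frad 0.93
t 23.7 TCP phi -103.66 arc mm -177.3 Ftan(resist cw) 6.75 Frad -0.01
handle phi -100.54444070378278 n 2063 val 0.3271522067258527
pin Y range [45.86807681 53.89951747]
t 23.75 TCP phi -103.65 arc mm -177.28 Ftan(resist cw) 5.93 Frad 1.05
jaw 181 [64.  78.7]
pin 883 [ 72.3 159.9]
back 195 [161.3 177.9]
t 23.8 TCP phi -103.66 arc mm -177.29 Ftan(resist cw) 5.57 Frad 0.96
```

servo_tool:
  steps:
    - [0,-0.3,-0.1,0,0,0.1]
    - [0,-0.5,-0.1,0,0,0.2]
    - [0,-0.5,-0.1,0,0,0.2]

```text
clock: 24.1
position: [0.4553, -0.0698, 0.0621]
ee_rot: [0.001, 0.79, 0.613, 0.0]
contact_force: [6.8, -2.0, -4.5]
width: 0.03
```

```bash
python3 -c "
from h import *
tf()
for i in range(3): cams.get_image('wrist');tf()"
```

```text
t 24.1 TCP phi -103.93 arc mm -177.76 Ftan(resist cw) 7.04 Frad 0.34
t 24.15 TCP phi -103.94 arc mm -177.78 Ftan(resist cw) 7.03 Frad 1.47
t 24.2 TCP phi -103.93 arc mm -177.77 Ftan(resist cw) 6.9 Frad 1.14
t 24.25 TCP phi -103.94 arc mm -177.78 Ftan(resist cw) 6.97 Frad 1.51
```

servo_tool:
  steps:
    - [0,-0.2,-0.1,0,0,0.1]
    - [0,-0.35,-0.1,0,0,0.1]
    - [0,-0.35,-0.1,0,0,0.1]

```text
clock: 24.55
position: [0.455, -0.0698, 0.0621]
ee_rot: [0.001, 0.791, 0.612, 0.0]
contact_force: [6.5, -2.9, -4.8]
width: 0.0304
```

```bash
python3 -c "
from h import *
tf()
for i in range(5): cams.get_image('wrist');tf()"
```

```text
t 24.55 TCP phi -104.1 arc mm -178.05 Ftan(resist cw) 6.97 Frad 1.22
t 24.6 TCP phi -104.12 arc mm -178.1 Ftan(resist cw) 6.17 Frad 0.95
t 24.65 TCP phi -104.13 arc mm -178.11 Ftan(resist cw) 6.79 Frad 1.57
t 24.7 TCP phi -104.13 arc mm -178.1 Ftan(resist cw) 6.64 Frad 0.95
t 24.75 TCP phi -104.13 arc mm -178.1 Ftan(resist cw) 6.19 Frad 0.54
t 24.8 TCP phi -104.1 arc mm -178.05 Ftan(resist cw) 7.13 Frad 0.7
```

servo_tool:
  steps:
    - [0,-0.3,-0.1,0,0,0.1]
    - [0,-0.5,-0.1,0,0,0.2]
    - [0,-0.5,-0.1,0,0,0.2]

```text
clock: 25.1
position: [0.4545, -0.0697, 0.0621]
ee_rot: [0.001, 0.792, 0.611, 0.0]
contact_force: [6.6, -2.0, -4.6]
width: 0.0303
```

```bash
python3 -c "
from h import *
tf()
for i in range(5): cams.get_image('wrist');tf()"
```

```text
t 25.1 TCP phi -104.39 arc mm -178.56 Ftan(resist cw) 6.89 Frad 0.29
t 25.15 TCP phi -104.38 arc mm -178.54 Ftan(resist cw) 6.03 Frad 0.53
t 25.2 TCP phi -104.41 arc mm -178.58 Ftan(resist cw) 6.57 Frad 1.7
t 25.25 TCP phi -104.39 arc mm -178.55 Ftan(resist cw) 7.22 Frad 0.57
t 25.3 TCP phi -104.38 arc mm -178.53 Ftan(resist cw) 6.96 Frad 1.52
t 25.35 TCP phi -104.39 arc mm -178.55 Ftan(resist cw) 7.03 Frad 0.04
```

servo_tool:
  steps:
    - [0,-0.3,0,0,0,0.2]

```text
clock: 25.45
position: [0.4543, -0.0696, 0.0621]
ee_rot: [0.001, 0.793, 0.61, 0.0]
contact_force: [7.0, -2.1, -5.4]
width: 0.0302
```

```bash
python3 -c "
from h import *
tf();grab('wrist','w24');tf();hang('w24');grab('top','top24');prof('top24');tf();prof('top23')
for i in range(2): cams.get_image('wrist');tf()"
```

```text
t 25.45 TCP phi -104.51 arc mm -178.76 Ftan(resist cw) 7.33 Frad 0.23
t 25.5 TCP phi -104.53 arc mm -178.79 Ftan(resist cw) 7.72 Frad 1.21
handle phi -101.44115709146604 n 2069 val 0.3428028601475155
pin Y range [45.46940003 61.42976668]
jaw 175 [63.9 78.5]
pin 876 [ 73.2 160. ]
back 198 [161.2 177.8]
t 25.55 TCP phi -104.54 arc mm -178.81 Ftan(resist cw) 7.8 Frad 0.54
jaw 181 [64.  78.7]
pin 883 [ 72.3 159.9]
back 195 [161.3 177.9]
t 25.6 TCP phi -104.55 arc mm -178.82 Ftan(resist cw) 6.14 Frad 1.2
t 25.65 TCP phi -104.52 arc mm -178.78 Ftan(resist cw) 6.55 Frad 0.68
```

servo_tool:
  steps:
    - [0,-0.2,0.2,0,0,0.1]
    - [0,-0.4,0.3,0,0,0.2]

```text
clock: 25.85
position: [0.4543, -0.0695, 0.0621]
ee_rot: [0.001, 0.794, 0.608, 0.0]
contact_force: [7.2, -2.8, -4.1]
width: 0.0303
```

```bash
python3 -c "
from h import *
tf()
for i in range(5): cams.get_image('wrist');tf()
print(telemetry.get_state()['moment'],telemetry.get_state()['contact_force'])"
```

```text
t 25.85 TCP phi -104.52 arc mm -178.78 Ftan(resist cw) 7.68 Frad 0.89
t 25.9 TCP phi -104.53 arc mm -178.79 Ftan(resist cw) 6.92 Frad 0.32
t 25.95 TCP phi -104.54 arc mm -178.8 Ftan(resist cw) 7.71 Frad 0.16
t 26.0 TCP phi -104.53 arc mm -178.79 Ftan(resist cw) 7.56 Frad 0.33
t 26.05 TCP phi -104.54 arc mm -178.8 Ftan(resist cw) 7.39 Frad 0.54
t 26.1 TCP phi -104.56 arc mm -178.84 Ftan(resist cw) 7.65 Frad 0.02
[-0.34641406 -1.02880336 -0.00286139] [ 7.40019821 -1.94027221 -3.13959592]
```

servo_tool:
  steps:
    - [0,2,0,0,0,0]
    - [0,4,0,0,0,0]
    - [0,6.5,0,0,0,0]
    - [0,7,0,0,0,0]
    - [0,7,0,0,0,0]

```text
clock: 26.6
position: [0.4589, -0.0701, 0.0619]
ee_rot: [-0.001, 0.794, 0.608, -0.001]
contact_force: [1.5, 1.2, 0.2]
width: 0.0303
```

```bash
python3 -c "
from h import *
tf();grab('wrist','w25');hang('w25');z=np.load('pics/w25.npz');cv2.imwrite('pics/w25.png',z['im'][:,:,::-1])"
```

```text
t 26.6 TCP phi -101.82 arc mm -174.15 Ftan(resist cw) 1.22 Frad -1.48
handle phi -98.722807256586 n 2072 val 0.2953587053078145
pin Y range [45.38135481 64.89230738]
```

View pics/w25.png

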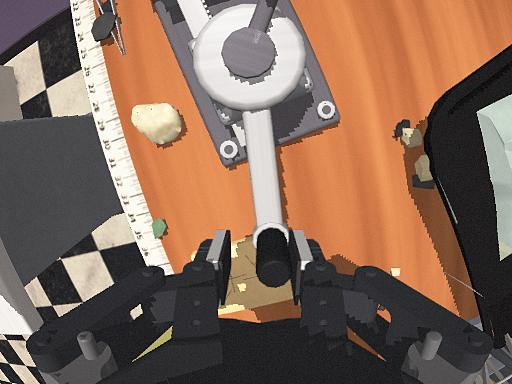

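servo_tool:
  steps:
    - [0,2,0,0,0,0]
    - [0,4,0,0,0,0]
    - [0,4,0,0,0,0]

```text
clock: 26.95
position: [0.4632, -0.0714, 0.0618]
ee_rot: [-0.0, 0.794, 0.608, -0.001]
contact_force: [0.1, -0.0, 0.1]
width: 0.0301
```

```bash
python3 -c "
from h import *
tf();grab('wrist','w26');hang('w26');z=np.load('pics/w26.npz');cv2.imwrite('pics/w26.png',z['im'][:,:,::-1]);grab('top','top26');prof('top26')
tf()"
```

```text
t 26.95 TCP phi -99.24 arc mm -169.73 Ftan(resist cw) 0.11 Frad 0.01
handle phi -96.79629995470098 n 2089 val 0.2617348098262087
pin Y range [45.8172012  64.87271859]
jaw 180 [64.  78.8]
pin 888 [ 72.6 159.6]
back 200 [161.3 177.8]
t 27.05 TCP phi -99.27 arc mm -169.8 Ftan(resist cw) -1.37 Frad 0.5
```

View pics/w26.png

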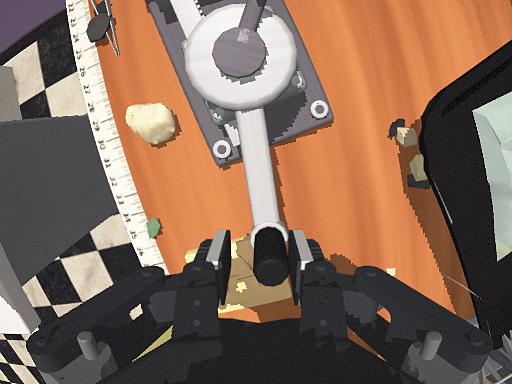

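servo_tool:
  steps:
    - [0,-2,0,0,0,0.5]
    - [0.1,-4,0,0,0,1]
    - [0.1,-4,0,0,0,1]

```text
clock: 27.35
position: [0.4604, -0.0708, 0.0622]
ee_rot: [0.001, 0.799, 0.601, 0.0]
contact_force: [2.1, -1.7, -2.2]
width: 0.0301
```

```bash
python3 -c "
from h import *
tf();cams.get_image('top');tf();cams.get_image('top');tf()"
```

```text
t 27.35 TCP phi -100.88 arc mm -172.54 Ftan(resist cw) 2.44 Frad 1.31
t 27.4 TCP phi -100.89 arc mm -172.56 Ftan(resist cw) 2.31 Frad 0.98
t 27.45 TCP phi -100.89 arc mm -172.57 Ftan(resist cw) 2.68 Frad 0.96
```

servo_tool:
  steps:
    - [0.1,-1.5,0,0,0,0.5]
    - [0.1,-3,0,0,0,1]
    - [0.1,-3,0,0,0,1]

```text
clock: 27.75
position: [0.4579, -0.0702, 0.0623]
ee_rot: [0.001, 0.804, 0.594, 0.0]
contact_force: [3.0, -3.9, -3.2]
width: 0.0304
```

```bash
python3 -c "
from h import *
tf();cams.get_image('top');tf();cams.get_image('top');tf()"
```

```text
t 27.75 TCP phi -102.39 arc mm -175.14 Ftan(resist cw) 3.8 Frad 3.15
t 27.8 TCP phi -102.4 arc mm -175.14 Ftan(resist cw) 4.71 Frad 3.31
t 27.85 TCP phi -102.41 arc mm -175.17 Ftan(resist cw) 3.91 Frad 2.35
```

servo_tool:
  steps:
    - [-0.6,-1,0,0,0,0.3]
    - [-0.6,-1.8,0,0,0,0.6]
    - [-0.6,-1.8,0,0,0,0.6]

```text
clock: 28.15
position: [0.4565, -0.07, 0.0623]
ee_rot: [0.001, 0.808, 0.59, 0.001]
contact_force: [4.4, -2.7, -3.7]
width: 0.03
```

```bash
python3 -c "
from h import *
tf();cams.get_image('top');tf();cams.get_image('top');tf()"
```

```text
t 28.15 TCP phi -103.21 arc mm -176.53 Ftan(resist cw) 4.88 Frad 1.65
t 28.2 TCP phi -103.21 arc mm -176.54 Ftan(resist cw) 5.05 Frad 1.57
t 28.25 TCP phi -103.22 arc mm -176.55 Ftan(resist cw) 5.56 Frad 1.65
```

servo_tool:
  steps:
    - [-0.2,-0.8,0,0,0,0.3]
    - [-0.2,-1.6,0,0,0,0.5]
    - [-0.2,-1.6,0,0,0,0.5]

```text
clock: 28.55
position: [0.4553, -0.0697, 0.0623]
ee_rot: [0.002, 0.81, 0.586, 0.001]
contact_force: [6.3, -2.5, -4.8]
width: 0.0302
```

```bash
python3 -c "
from h import *
tf();grab('wrist','w27');tf();hang('w27');grab('top','top27');prof('top27');tf()"
```

```text
t 28.55 TCP phi -103.92 arc mm -177.75 Ftan(resist cw) 6.71 Frad 0.96
t 28.6 TCP phi -103.9 arc mm -177.72 Ftan(resist cw) 5.99 Frad 1.05
handle phi -100.76133293316106 n 2064 val 0.3309376902504944
pin Y range [45.83381595 65.2194328 ]
jaw 170 [64.  78.5]
pin 880 [ 72.6 159.7]
back 198 [161.4 177.9]
t 28.65 TCP phi -103.91 arc mm -177.73 Ftan(resist cw) 5.86 Frad 1.19
```

servo_tool:
  steps:
    - [-0.2,-0.6,0,0,0,0.2]
    - [-0.2,-1.2,0,0,0,0.4]
    - [-0.2,-1.4,0,0,0,0.4]

```text
clock: 28.95
position: [0.4544, -0.0696, 0.0623]
ee_rot: [0.002, 0.812, 0.583, 0.002]
contact_force: [6.9, -3.2, -5.9]
width: 0.0301
```

```bash
python3 -c "
from h import *
tf()
for i in range(4): cams.get_image('top');tf()"
```

```text
t 28.95 TCP phi -104.45 arc mm -178.65 Ftan(resist cw) 7.44 Frad 1.35
t 29.0 TCP phi -104.46 arc mm -178.67 Ftan(resist cw) 7.17 Frad 1.4
t 29.05 TCP phi -104.45 arc mm -178.65 Ftan(resist cw) 6.48 Frad 1.02
t 29.1 TCP phi -104.43 arc mm -178.62 Ftan(resist cw) 7.46 Frad 1.27
t 29.15 TCP phi -104.44 arc mm -178.64 Ftan(resist cw) 6.16 Frad 1.83
```

servo_tool:
  steps:
    - [-0.1,-0.4,0.2,0,0,0.2]
    - [-0.1,-0.7,0.2,0,0,0.2]
    - [-0.1,-0.7,0.2,0,0,0.2]

```text
clock: 29.45
position: [0.4541, -0.0695, 0.0623]
ee_rot: [0.002, 0.813, 0.582, 0.002]
contact_force: [6.8, -2.5, -5.4]
width: 0.0304
```

```bash
python3 -c "
from h import *
tf()
for i in range(4): cams.get_image('top');tf()"
```

```text
t 29.45 TCP phi -104.65 arc mm -178.99 Ftan(resist cw) 7.18 Frad 0.68
t 29.5 TCP phi -104.66 arc mm -179.01 Ftan(resist cw) 7.64 Frad 0.57
t 29.55 TCP phi -104.65 arc mm -178.99 Ftan(resist cw) 7.06 Frad 1.42
t 29.6 TCP phi -104.67 arc mm -179.03 Ftan(resist cw) 7.56 Frad 0.53
t 29.65 TCP phi -104.65 arc mm -179.0 Ftan(resist cw) 7.33 Frad 0.53
```

servo_tool:
  steps:
    - [0,2,0,0,0,0]
    - [0,4,0,0,0,0]
    - [0,6,0,0,0,0]
    - [0,8,0,0,0,0]
    - [0,10,0,0,0,0]
    - [0,12,0,0,0,0]
    - [0,12.5,0,0,0,0]

```text
clock: 30.35
position: [0.4624, -0.0727, 0.0615]
ee_rot: [-0.001, 0.813, 0.582, -0.001]
contact_force: [0.2, 0.8, 0.2]
width: 0.0302
```

```bash
python3 -c "
from h import *
tf();grab('wrist','w28');hang('w28');z=np.load('pics/w28.npz');cv2.imwrite('pics/w28.png',z['im'][:,:,::-1])"
```

```text
t 30.35 TCP phi -99.59 arc mm -170.34 Ftan(resist cw) 0.02 Frad -0.86
handle phi -96.75447481649731 n 2121 val 0.26100482345445286
jaw top Y range [63.66081448 64.09120723]
pin Y range [45.74510303 65.0623352 ]
```

View pics/w28.png

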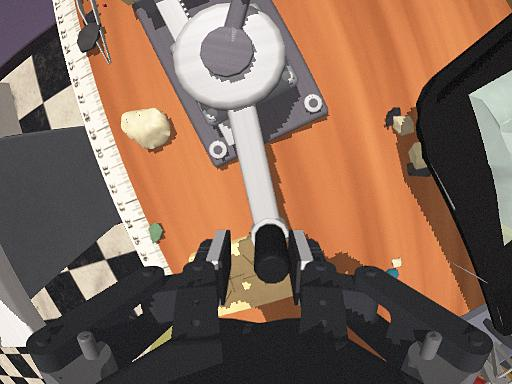

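servo_tool:
  steps:
    - [0,0.5,-15,0,0,0]
    - [0,0.5,-40,0,0,0]
    - [0,0.5,-80,0,0,0]
    - [0,0.5,-120,0,0,0]
    - [0,0.5,-150,0,0,0]
    - [-40,0,-160,0,0,0]
    - [-80,0,-160,0,0,0]
    - [-80,0,-160,0,0,0]

```text
clock: 31.2
position: [0.436, -0.1519, 0.2222]
ee_rot: [0.001, 0.814, 0.58, -0.001]
contact_force: [0.2, 0.7, 0.2]
width: 0.0301
```

```bash
python3 -c "
from h import *
tf();grab('wrist','w29');hang('w29');post('w29');grab('top','top29');prof('top29')
a=cv2.resize(np.load('pics/top29.npz')['im'][130:220,130:340][:,:,::-1],None,fx=3.5,fy=3.5,interpolation=cv2.INTER_CUBIC)
cv2.imwrite('pics/b29.png',a)
z=np.load('pics/w29.npz');cv2.imwrite('pics/w29.png',cv2.resize(z['im'][:,:,::-1],None,fx=1.5,fy=1.5))"
```

```text
t 31.2 TCP phi -103.6 arc mm -177.19 Ftan(resist cw) -0.0 Frad -0.68
handle phi -97.35404880336782 n 525 val 0.2714693636346525
post px 0   
jaw 176 [64.  78.5]
pin 883 [ 75.4 159.8]
back 199 [161.2 177.8]
```

View pics/b29.png

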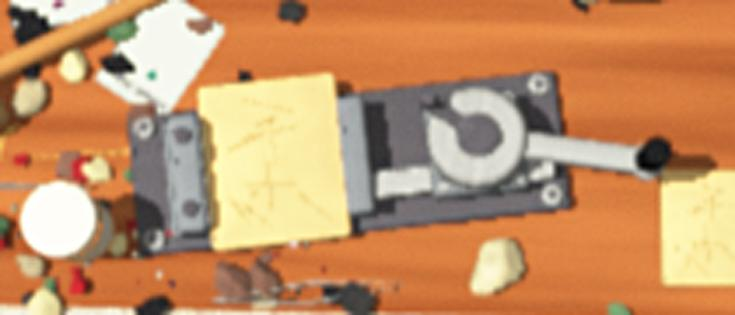

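View pics/w29.png

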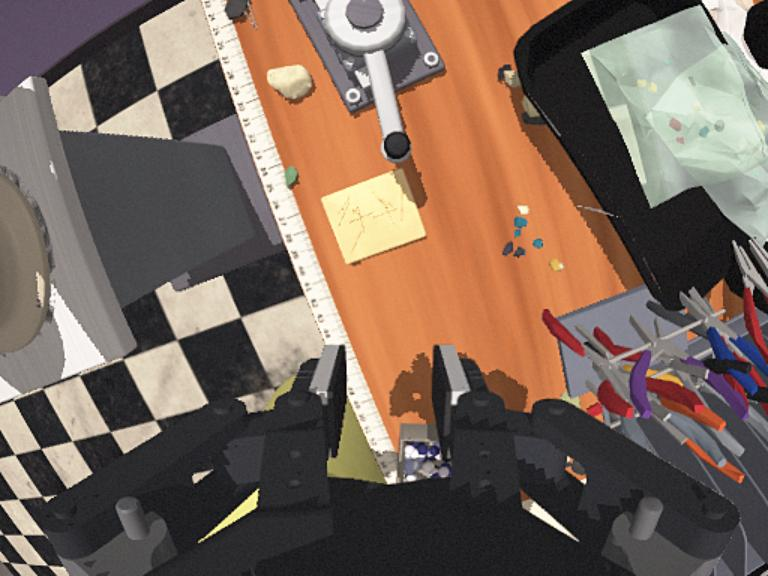

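```bash
python3 -c "
from h import *
print(sign_off())"
```

```text
the job is handed in; nothing more can be done
None
```

I flipped the direction lever to its closing side and worked the ratchet handle until the jaws held the bench pin. I then backed the fingers off, lifted clear and handed in at about 31 s. The hand-in gave no verdict.

- **Lever:** I pushed its post over until the force rose to about 4.5 N and the handle began to follow, so it was against its stop. In the last top picture it still sits about 0.5 rad clockwise of straight-across, which matches the closing side.
- **Clamping:** It took three closing strokes. The knob force was about 4 N while the jaw ran free. On the last stroke it stiffened, and I stopped at about 7.4 N, within the 7–8 N given for a firm hold. The highest single reading was 7.8 N, well under the 12 N crushing limit.
- **Last checks:** The jaw had moved about 18 mm. It stayed at the same position, within 0.3 mm, before and after I let go. The pin looks in contact with both the jaw and the backstop, and the arm reads no contact force. The stone, jar and tweezers look undisturbed; I did not measure their positions.

**Two things did not match the description:**
- The handle sprang back about 0.08 rad when released. I pushed it again and got the same force at the same position.
- The force rose by only about 1 N per mm at the knob, softer than described.

I could not measure the grip on the wood directly. I infer about 26 N from the knob force and the steady jaw position.

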